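# Load the buried kit carton into the analyser and restack

## Robot

A 7-joint arm with a two-finger parallel gripper is mounted at the origin on the work surface. World frame = base frame: x ahead of the robot, y to its left, z up, the work surface at z = 0. Lengths are in m, angles in rad, forces in N, time in s.
With the tool pointing down it reaches from about 0.35 to 0.9 m from the base axis. Payload 19.9 kg.
Tool frame: the origin (TCP) lies at the very end of the fingers, on their centre line; the grasp point (between the pads) lies 19 mm behind it; z points along the fingers, y is the line along which they close (so a half turn about z gives the same grasp; the last joint's range is limited). The gripper opens to 85 mm and grips with 20 to 120 N. Pads are 22 mm wide; open, the fingers measure 114 mm over their backs; the gripper's body (76 mm by 85 mm) begins 54 mm behind the grasp point. The pads swing forward as they close: fully open they stand 13 mm farther back than shut.
Start: joints at [-1.327, 0.417, -0.01, 1.614, 0.005, 1.111, -0.053], TCP at [0.176, 0.6, 0.231] pointing down, gripper open.
Joint ranges: [-2.81, 2.81], [-0.39, 2.02], [-1.27, 1.25], [0.06, 2.57], [-1.19, 4.33], [0.19, 2], [-2.82, 2.82]. Speed limits (rad/s): [1.89, 1.89, 2.39, 2.39, 3.01, 3.01, 3.01].

## Interface

Orientations are given as a 3x3 rotation matrix whose columns are the frame's x, y, z axes.
In Python, from rig import bot, vision gives the robot as it stands. The module is installed in compiled form; this text tells all that it offers.
- The arm moves only by the tool apply_moves, never from a script. Its argument "increments" is a list of rows, each an object with "delta_pos": the shift along the tool's x, y, z scaled (see below), a list of three; "twist": the turn, a rotation vector about the tool's x, y, z scaled (see below), a list of three; "fingers": the opening, from 0 (shut) to 1 (fully open). In form: [{"delta_pos": [x, y, z], "twist": [wx, wy, wz], "fingers": fingers}, ...]. A call has 1 to 20 rows; each row is the pose to reach, as a shift and turn from the pose commanded when the call began, along the tool's axes at that moment, turning the shorter way round; what a row does not reach only later rows make up. The controller multiplies each number of a shift by 0.08 m and each number of a turn by 180 degrees. A row lasts 1/12 s, in which the tool goes at most 41.7 mm and 7.16 degrees, less where a joint would pass 70% of its speed; a pose out of reach is approached as far as the arm can. A call with a number of a shift or a turn outside -1 to 1 is refused whole. A call with a gripper value outside its range is refused whole. The fingers move at their own pace and stop on an object; "grip_force" is the grip in N (left out, the last holds). Time passes only in rows, so rows that repeat a pose let the fingers close. It gives the time, the measured TCP pose, the force, the opening and the grip force at its end, in the units of the state.
- bot.get_state(): the state, without advancing time (a new reading comes with each control period).
- vision.get_image(name): name is "scene" or "top" or "wrist"; returns (picture, depth): 420x560x3 uint8, red, green, blue; 420x560 float32, m along the optical axis (not along the pixel's ray), 0 where there is no reading.
- vision.camera_info(name): a dict with "fx", "fy", "cx", "cy" (pixels), "R" (3x3) and "t" (3): a world point X has camera coordinates R X + t. Camera axes: x right, y down, z forward; pixel columns grow to the right and rows downward; lengths in m; the calibration is good to about 2 mm. A picture is of the moment at which its call begins: read the wrist's pose just before it. camera_info takes no time and is no camera call; for the wrist camera it gives the pose at the moment of the call.
- bot.sign_off(): hands the job in; it is judged then, once.
The state is a dict: "time_s": time; "joint_pos": joint angles; "joint_vel": joint speeds; "joint_efforts": joint torques, N m; "eef_pos": TCP position; "tool_rot": TCP orientation; "wrist_force": force on the tool from outside, world axes, zero at the start; "ft_torque": the same for the moment, N m; "finger_gap": finger opening in m; "finger_force": force on a finger pad.
Only numpy, scipy, OpenCV 4.12 (cv2) and the standard library are available. Lean on these libraries where they do the work, as an engineer would, in place of code of your own. Each camera call takes 0.05 s, during which the arm holds its last target. There are 200 camera calls.

## Task

Load the middle carton of the stack in the metal holder into the analyser: first lift the short carton off the top and set it aside on the bench, then stand the middle carton upright in the open drawer's tray, lengthwise between the drawer front and the tray's rear wall, and push the drawer fully home. Put the short carton back in the holder, flat and squarely on top of the carton that stayed there. Set the cartons down rather than dropping them, keep them upright, and leave the bottom carton, the bottle, the jar and the tube rack where they are.

Things in the scene. Friction and masses are not known exactly. Their poses are not given: they have to be found in the camera images.
- short_carton: The top carton of the stack at the start, the only short one: brown cardboard, blank white label, 60 (its x) x 44 (its y) x 40 mm high, about 110 g. Origin at the centre of its underside, z up.
- middle_carton: The carton to load, second from the top: brown cardboard, 60 (its x) x 44 (its y) x 55 mm high, about 150 g. Origin at the centre of its underside, z up. In the holder fingers reach only its two end faces (across 60 mm), in the tray only its long faces (across 44 mm): put it down on the bench in between and take it again a quarter turn round.
- bottom_carton: The lowest carton of the stack, same size as the middle one (60 x 44 x 55 mm); it stays in the holder. Origin at the centre of its underside.
- holder: Aluminium carton holder fixed to the bench, origin at the centre of its underside. Base 100 x 100 x 6 mm; at +y and -y a 3 mm wall, 54 mm apart inside, 46 mm long in x, 114 mm high, then lips flaring outward to 124 mm; ends (+x, -x) open but for 8 mm strips. Cartons stand mid-holder, x along its x, undersides 6, 61 and 116 mm up (a few mm and degrees off).
- analyser: White bench-top analyser fixed to the bench, 280 (its x) x 300 (its y) mm, 112 mm high at the front, stepping up to 197 mm from 90 mm behind the front face. Origin on the bench at the middle of the foot of its front face; the front faces its -y, the body lies towards its +y. The drawer slides out along its -y.
- tray (a point): Centre of the drawer tray's floor, 16 mm above the bench, where the middle carton's origin belongs, its x along the tray's y, either way round; axes as the analyser's. Tray 72 mm long in y, from drawer front (8 mm thick, top 84 mm above the bench) to rear wall (top 73 mm); side ribs 6 mm high, 3 thick, 54 apart in x; flat floor outside them to 65 mm from centre.
- pull (a point): Middle of the outer face (towards the analyser's -y) of the black plate on the drawer's pull, 45 mm above the bench. Plate 70 mm wide in the analyser's x, 10 mm thick, 25 to 65 mm above the bench, on a stem 55 mm proud of the drawer front. Moves with the drawer; when shut, 73 mm in front of the analyser's face.
- drawer (a joint): How far the drawer is open, in m: 0 fully home, 0.14 fully out. It slides stiffly (about 1.5 N and light damping) and stays where it is left; no latch.
- dropper_bottle: Bystander: small amber bottle with a white cap, 34 mm diameter, 75 mm high. Origin at the centre of its underside.
- specimen_jar: Bystander: clear jar with a white lid, 52 mm diameter, 60 mm high. Origin at the centre of its underside.
- tube_rack: Bystander: white rack of red-capped tubes, 160 (its x) x 65 mm, 90 mm high. Origin at the centre of its underside.
Things that resemble listed ones, but are neither listed nor needed, are in the scene too. Leave any blue, pink or turquoise look-alike of the short_carton alone.

How it is judged:
By the outcome, as a careful person would: the job done as asked, in the order asked, and still so for the second after the job is handed in, with the robot touching nothing.
It also fails if it takes over 70 s, if anything falls off the work surface, if the arm or the gripper's body presses on something with over 40 N, if the wrist force passes 120 N, or if a joint passes its speed limit or range.

## Working session

There is one attempt and no reset: what is moved stays moved. The work goes in short steps, Python scripts to look and compute and a tool call to move; the robot and the scene stay as the last step left them, time stands still between calls to the robot, and variables do not carry over. Pictures are saved under pics/ and viewed, at most 10 in all, crops included, and the job is handed in when it is done.

Besides the shell and the picture viewer there is one more tool, called after "Call:" as a command line: name --argument value ..., lists and objects as JSON in quotes. apply_moves: Moves the arm, as the interface text tells. Its arguments: {"type":"object","properties":{"increments":{"type":"array","items":{"type":"object","properties":{"delta_pos":{"type":"array","items":{"type":"number"}},"twist":{"type":"array","items":{"type":"number"}},"fingers":{"type":"number"}}}},"grip_force":{"type":"number"}},"required":["increments"]}

```bash
mkdir -p pics; cat > h.py <<'E'
import numpy as np, cv2
from rig import bot, vision
def grab(n):
    ci=vision.camera_info(n); im,d=vision.get_image(n)
    return im[:,:,::-1].copy(),d,ci
def cloud(d,ci):
    v,u=np.mgrid[:d.shape[0],:d.shape[1]]
    P=np.stack([(u-ci['cx'])/ci['fx']*d,(v-ci['cy'])/ci['fy']*d,d],-1)
    return (P-np.array(ci['t']))@np.array(ci['R'])
def local(p,R=None,s=None):
    s=s or bot.get_state(); T=np.array(s['tool_rot']);return T.T@(np.array(p)-np.array(s['eef_pos']))/0.08
E
python3 - <<'E'
from h import *
s=bot.get_state();print(s['time_s'],s['eef_pos'],np.round(s['tool_rot'],3).tolist(),s['finger_gap'])
for n in('scene','top'):
    im,d,ci=grab(n);cv2.imwrite(f'pics/{n}0.png',im);np.savez(f'pics/{n}0.npz',im=im,d=d,P=cloud(d,ci))
    print(n,np.round(-np.array(ci['R']).T@ci['t'],3),np.array(ci['R'])[2].round(2),ci['fx'])
E
```

```text
0.0 [0.17553848 0.59947381 0.23063329] [[-0.96, 0.281, -0.0], [0.281, 0.96, -0.001], [-0.0, -0.001, -1.0]] 0.08525252667002471
scene [1.528 0.081 0.728] [-0.82 -0.13 -0.55] 470.8784834053978
top [ 0.446 -0.051  1.424] [ 0.1  -0.01 -1.  ] 446.8793739548796
```

View pics/scene0.png

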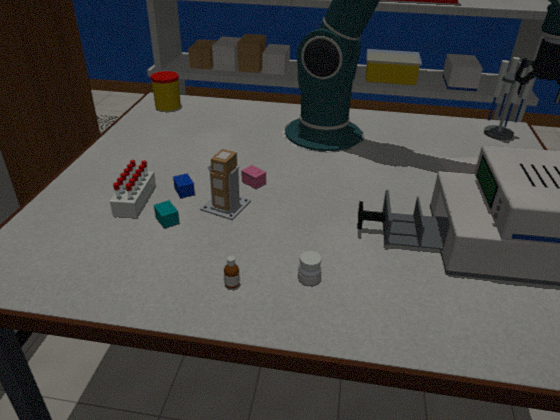

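View pics/top0.png

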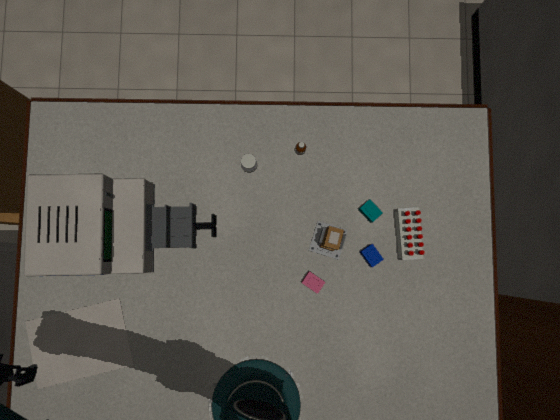

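The scene picture shows the brown stack in the holder at about (224,180). The analyser is at right with its drawer open and the pull at (362,215). The top view has the stack at (333,238), the pull at (213,225) and the tray at (182,226).

Candidates in the top view are brown (333,238), turquoise (371,210), blue (372,255) and pink (313,281). Only the brown one with the white label, on top of the holder stack, fits the short carton.

```bash
python3 - <<'E'
from h import *
z=np.load('pics/top0.npz');P=z['P'];im=z['im']
cv2.imwrite('pics/crop1.png',cv2.resize(im[190:300,130:430],None,fx=2.6,fy=2.6,interpolation=cv2.INTER_CUBIC))
def rect(m,name):
    p=P[m];c,s,a=cv2.minAreaRect(p[:,:2].astype(np.float32));print(name,m.sum(),np.round(c,4),np.round(s,4),round(a,1),'z',np.round(np.percentile(p[:,2],[5,50,95]),4))
box=lambda u0,u1,v0,v1:np.pad(np.ones((v1-v0,u1-u0),bool),((v0,420-v1),(u0,560-u1)))
Z=P[...,2]
print('bench',np.median(Z[300:330,400:440]))
rect(box(305,360,215,265)&(Z>.148),'stack top')
rect(box(305,360,215,265)&(Z>.112)&(Z<.135),'holder lips')
rect(box(305,360,215,265)&(Z>.003)&(Z<.012),'base')
rect(box(20,170,165,285)&(Z>.185)&(Z<.21),'an high')
rect(box(110,170,165,285)&(Z>.104)&(Z<.12),'an low')
rect(box(150,220,190,260)&(Z>.078)&(Z<.09),'front')
rect(box(205,220,205,245)&(Z>.055)&(Z<.075),'plate')
rect(box(150,200,190,260)&(Z>.066)&(Z<.076),'rear')
rect(box(150,200,190,260)&(Z>.010)&(Z<.02),'floor')
for n,b in dict(pink=(300,330,268,296),blue=(358,388,240,270),turq=(358,388,196,226),jar=(238,262,150,176),bottle=(292,310,138,158),rack=(390,432,200,268)).items(): rect(box(*b)&(Z>.025),n)
E
```

```text
bench -0.0009299032741247428
stack top 342 [ 0.4958 -0.1471] [0.0684 0.206 ] 8.9 z [0.1507 0.1549 0.1607]
holder lips 110 [ 0.5048 -0.2198] [0.0709 0.057 ] 73.1 z [0.1132 0.1199 0.1303]
base 518 [ 0.508  -0.2347] [0.1559 0.173 ] 0.4 z [0.0032 0.0053 0.0102]
an high 7873 [0.5343 0.5276] [0.2803 0.2155] 1.5 z [0.1912 0.1956 0.1996]
an low 3052 [0.5384 0.3797] [0.2799 0.0964] 1.7 z [0.1066 0.111  0.1155]
front 134 [0.5414 0.2396] [0.1329 0.0829] 2.8 z [0.0791 0.083  0.0883]
plate 98 [0.545  0.1461] [0.0675 0.0259] 1.4 z [0.0568 0.0634 0.0677]
rear 128 [0.5427 0.241 ] [0.1338 0.0856] 1.7 z [0.067  0.0716 0.0747]
floor 1261 [0.5475 0.2705] [0.2115 0.1433] 1.9 z [0.0111 0.0154 0.0189]
pink 290 [ 0.4058 -0.1257] [0.1693 0.0442] 55.7 z [0.0348 0.0392 0.044 ]
blue 297 [ 0.4387 -0.2201] [0.0682 0.3324] 9.1 z [0.0335 0.0391 0.0443]
turq 288 [ 0.5164 -0.2209] [0.0646 0.3628] 32.6 z [0.0324 0.0385 0.0443]
jar 224 [0.605  0.0061] [0.334  0.0496] 11.2 z [0.0292 0.0576 0.0628]
bottle 104 [ 0.6278 -0.0993] [0.0335 0.3749] 80.1 z [0.0324 0.0495 0.0766]
rack 1158 [ 0.5127 -0.2752] [0.16   0.4586] 4.7 z [0.0426 0.0491 0.0915]
```

View pics/crop1.png

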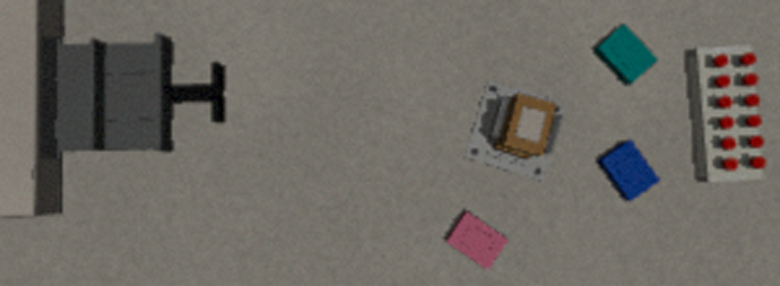

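The crop confirms it: the brown carton with the blank white label, at crop (530,125), is on the holder. The others are pink, blue and turquoise on the bench. Next I'll take cleaner numbers.

```bash
python3 - <<'E'
from h import *
z=np.load('pics/top0.npz');P=z['P'];Z=P[...,2];d=z['d']
im=z['im'];hsv=cv2.cvtColor(im,cv2.COLOR_BGR2HSV)
def comp(m,seed,name):
    m=(m&(d>0)).astype(np.uint8);n,l=cv2.connectedComponents(m,connectivity=4)
    w=l[seed[1]-4:seed[1]+5,seed[0]-4:seed[0]+5];w=w[w>0]
    if len(w)==0: print(name,'none');return
    k=l==np.bincount(w).argmax();p=P[k];c,s,a=cv2.minAreaRect(p[:,:2].astype(np.float32))
    print(name,k.sum(),'rect',np.round(c,4),np.round(s,4),round(a,1),'med',np.round(np.median(p,0),4),'ymin/max',np.round(np.percentile(p[:,1],[2,98]),4))
comp(Z>.150,(333,238),'stack')
comp((Z>.030)&(Z<.05),(313,281),'pink');comp((Z>.030)&(Z<.05),(372,255),'blue');comp((Z>.030)&(Z<.05),(371,210),'turq')
comp(Z>.05,(249,163),'jar');comp(Z>.06,(300,147),'bottle');comp((Z>.07),(404,230),'rack')
comp((Z>.003)&(Z<.012),(325,254),'base')
print('pull/tray profile')
for u in range(148,220,1):
    c=P[226,u] if u>196 else np.median(P[[212,213,214,238,239,240],u],0)
    print(u,np.round(c[1:],3),end=';')
comp((Z>.055)&(Z<.07),(213,225),'plate')
ci=vision.camera_info('wrist');s=bot.get_state();print()
T=np.array(s['tool_rot']);C=-np.array(ci['R']).T@ci['t'];print('wristcam in tool',T.T@(C-s['eef_pos']),'Rtool',np.round(T.T@np.array(ci['R']).T,3).tolist(),ci['fx'])
E
```

```text
stack 321 rect [ 0.5071 -0.2187] [0.0443 0.0598] 75.4 med [ 0.5081 -0.2178  0.1548] ymin/max [-0.243  -0.1949]
pink 281 rect [ 0.3749 -0.171 ] [0.0598 0.0442] 55.7 med [ 0.3751 -0.1711  0.0392] ymin/max [-0.2017 -0.1404]
blue 284 rect [ 0.4599 -0.3536] [0.0601 0.045 ] 35.7 med [ 0.4597 -0.3532  0.0392] ymin/max [-0.3815 -0.3245]
turq 272 rect [ 0.6001 -0.3514] [0.0601 0.0462] 41.9 med [ 0.5999 -0.3514  0.0386] ymin/max [-0.3798 -0.3218]
jar 179 rect [0.7462 0.034 ] [0.0446 0.0437] 1.5 med [0.7461 0.0343 0.0583] ymin/max [0.0125 0.0556]
bottle 25 rect [ 0.797  -0.1294] [0.015  0.0127] 4.1 med [ 0.7964 -0.1293  0.0722] ymin/max [-0.1357 -0.123 ]
rack 29 rect [ 0.5396 -0.4534] [0.0132 0.0144] 51.0 med [ 0.5385 -0.4522  0.0866] ymin/max [-0.4615 -0.4456]
base 319 rect [ 0.5059 -0.2171] [0.1016 0.104 ] 75.5 med [ 0.4893 -0.1921  0.0064] ymin/max [-0.253  -0.1638]
pull/tray profile
148 [0.347 0.017];149 [0.344 0.015];150 [0.341 0.016];151 [0.338 0.014];152 [0.335 0.012];153 [0.331 0.013];154 [0.329 0.014];155 [0.325 0.016];156 [0.323 0.015];157 [0.319 0.016];158 [0.315 0.016];159 [0.313 0.
[... 645 characters left out ...]
 0.019];196 [ 0.199 -0.002];197 [0.187 0.051];198 [0.184 0.053];199 [0.181 0.052];200 [0.178 0.049];201 [0.174 0.057];202 [0.172 0.049];203 [0.168 0.054];204 [0.166 0.05 ];205 [0.164 0.045];206 [0.159 0.055];207 [0.156 0.056];208 [0.153 0.057];209 [0.151 0.05 ];210 [0.148 0.05 ];211 [0.143 0.063];212 [0.139 0.068];213 [0.136 0.064];214 [0.133 0.063];215 [0.134 0.039];216 [ 0.136 -0.001];217 [0.132 0.002];218 [0.129 0.   ];219 [ 0.127 -0.006];plate 91 rect [0.5452 0.1381] [0.0675 0.0103] 2.4 med [0.5447 0.1376 0.0636] ymin/max [0.1329 0.1434]

wristcam in tool [ 0.06606583 -0.00104205 -0.14316062] Rtool [[-0.0, -0.965, -0.262], [1.0, -0.001, 0.001], [-0.001, -0.262, 0.965]] 311.64659302627774
```

Call:
apply_moves --increments '[{"delta_pos":[-0.3,-0.4,-0.6],"twist":[0,0,0.24],"fingers":1},{"delta_pos":[-0.76,-0.96,-0.6],"twist":[0,0,0.49],"fingers":1},{"delta_pos":[-0.76,-0.96,-0.6],"twist":[0,0,0.49],"fingers":1},{"delta_pos":[-0.76,-0.96,-0.6],"twist":[0,0,0.49],"fingers":1},{"delta_pos":[-0.76,-0.96,-0.6],"twist":[0,0,0.49],"fingers":1},{"delta_pos":[-0.76,-0.96,-0.6],"twist":[0,0,0.49],"fingers":1},{"delta_pos":[-0.76,-0.96,-0.6],"twist":[0,0,0.49],"fingers":1},{"delta_pos":[-0.76,-0.96,-0.6],"twist":[0,0,0.49],"fingers":1},{"delta_pos":[-0.76,-0.96,-0.6],"twist":[0,0,0.49],"fingers":1},{"delta_pos":[-0.76,-0.96,-0.6],"twist":[0,0,0.49],"fingers":1},{"delta_pos":[-0.76,-0.96,-0.6],"twist":[0,0,0.49],"fingers":1},{"delta_pos":[-0.76,-0.96,-0.6],"twist":[0,0,0.49],"fingers":1},{"delta_pos":[-0.76,-0.96,-0.6],"twist":[0,0,0.49],"fingers":1}]'

```text
time_s: 1.18
eef_pos: [0.2122, 0.5089, 0.279]
tool_rot: [[0.258, 0.966, -0.0], [0.966, -0.258, -0.001], [-0.001, 0.0, -1.0]]
wrist_force: [0.4, 0.4, -0.0]
finger_gap: 0.0855
finger_force: 0.0
```

Call:
apply_moves --increments '[{"delta_pos":[-0.98,0.73,0],"twist":[0,0,0],"fingers":1},{"delta_pos":[-0.98,0.73,0],"twist":[0,0,0],"fingers":1},{"delta_pos":[-0.98,0.73,0],"twist":[0,0,0],"fingers":1}]'

```text
time_s: 1.43
eef_pos: [0.2513, 0.4141, 0.279]
tool_rot: [[0.254, 0.967, -0.0], [0.967, -0.254, -0.001], [-0.001, 0.0, -1.0]]
wrist_force: [0.1, -0.3, 1.1]
finger_gap: 0.0857
finger_force: 0.0
```

Call:
apply_moves --increments '[{"delta_pos":[-0.98,0.73,0],"twist":[0,0,0],"fingers":1},{"delta_pos":[-0.98,0.73,0],"twist":[0,0,0],"fingers":1},{"delta_pos":[-0.98,0.73,0],"twist":[0,0,0],"fingers":1}]'

```text
time_s: 1.68
eef_pos: [0.2878, 0.3234, 0.2792]
tool_rot: [[0.255, 0.967, -0.0], [0.967, -0.255, -0.0], [-0.001, -0.0, -1.0]]
wrist_force: [0.9, -0.7, 0.2]
finger_gap: 0.0854
finger_force: 0.0
```

Call:
apply_moves --increments '[{"delta_pos":[-0.98,0.73,0],"twist":[0,0,0],"fingers":1},{"delta_pos":[-0.98,0.73,0],"twist":[0,0,0],"fingers":1},{"delta_pos":[-0.98,0.73,0],"twist":[0,0,0],"fingers":1}]'

```text
time_s: 1.93
eef_pos: [0.3244, 0.2329, 0.2792]
tool_rot: [[0.255, 0.967, -0.0], [0.967, -0.255, 0.0], [0.0, -0.0, -1.0]]
wrist_force: [0.5, 1.0, 0.4]
finger_gap: 0.0855
finger_force: 0.0
```

Call:
apply_moves --increments '[{"delta_pos":[-0.98,0.73,0],"twist":[0,0,0],"fingers":1},{"delta_pos":[-0.98,0.73,0],"twist":[0,0,0],"fingers":1},{"delta_pos":[-0.98,0.73,0],"twist":[0,0,0],"fingers":1}]'

```text
time_s: 2.18
eef_pos: [0.3611, 0.1424, 0.2794]
tool_rot: [[0.255, 0.967, -0.0], [0.967, -0.255, 0.0], [0.0, -0.0, -1.0]]
wrist_force: [0.8, 0.2, 0.8]
finger_gap: 0.0855
finger_force: 0.0
```

Call:
apply_moves --increments '[{"delta_pos":[-0.98,0.73,0],"twist":[0,0,0],"fingers":1},{"delta_pos":[-0.98,0.73,0],"twist":[0,0,0],"fingers":1},{"delta_pos":[-0.98,0.73,0],"twist":[0,0,0],"fingers":1}]'

```text
time_s: 2.43
eef_pos: [0.3978, 0.0517, 0.2795]
tool_rot: [[0.255, 0.967, 0.001], [0.967, -0.255, 0.0], [0.0, 0.001, -1.0]]
wrist_force: [0.2, 0.1, -0.1]
finger_gap: 0.0856
finger_force: 0.0
```

Call:
apply_moves --increments '[{"delta_pos":[-0.98,0.73,0],"twist":[0,0,0],"fingers":1},{"delta_pos":[-0.98,0.73,0],"twist":[0,0,0],"fingers":1},{"delta_pos":[-0.98,0.73,0],"twist":[0,0,0],"fingers":1}]'

```text
time_s: 2.68
eef_pos: [0.4346, -0.039, 0.2798]
tool_rot: [[0.255, 0.967, 0.001], [0.967, -0.255, -0.001], [-0.0, 0.002, -1.0]]
wrist_force: [0.2, -0.4, -0.3]
finger_gap: 0.0858
finger_force: 0.0
```

Call:
apply_moves --increments '[{"delta_pos":[-0.98,0.73,0],"twist":[0,0,0],"fingers":1},{"delta_pos":[-0.98,0.73,0],"twist":[0,0,0],"fingers":1},{"delta_pos":[-0.98,0.73,0],"twist":[0,0,0],"fingers":1}]'

```text
time_s: 2.93
eef_pos: [0.4713, -0.1293, 0.2796]
tool_rot: [[0.253, 0.967, 0.001], [0.967, -0.253, -0.002], [-0.002, 0.002, -1.0]]
wrist_force: [-0.1, -0.5, -0.5]
finger_gap: 0.0855
finger_force: 0.0
```

Call:
apply_moves --increments '[{"delta_pos":[-0.98,0.73,0],"twist":[0,0,0],"fingers":1},{"delta_pos":[-0.98,0.73,0],"twist":[0,0,0],"fingers":1},{"delta_pos":[-0.98,0.73,0],"twist":[0,0,0],"fingers":1},{"delta_pos":[-0.98,0.73,0],"twist":[0,0,0],"fingers":1}]'

```text
time_s: 3.27
eef_pos: [0.5073, -0.2192, 0.2788]
tool_rot: [[0.255, 0.967, -0.001], [0.967, -0.255, -0.003], [-0.003, -0.001, -1.0]]
wrist_force: [-0.3, 0.1, 0.0]
finger_gap: 0.0851
finger_force: 0.0
```

```bash
cat > look.py <<'E'
from h import *
import sys
def look(name):
    im,d,ci=grab('wrist');P=cloud(d,ci);cv2.imwrite(f'pics/{name}.png',im);np.savez(f'pics/{name}.npz',im=im,d=d,P=P)
    return im,d,P
def rects(P,d,m,nmin=150):
    m=(m&(d>0)).astype(np.uint8);n,l,st,_=cv2.connectedComponentsWithStats(m,connectivity=4)
    for i in range(1,n):
        if st[i,4]<nmin: continue
        p=P[l==i];c,s,a=cv2.minAreaRect(p[:,:2].astype(np.float32))
        print(st[i,4],'px',st[i,:4],'c',np.round(c,4),np.round(s,4),round(a,1),'z',np.round(np.percentile(p[:,2],[5,50,95]),4))
E
python3 - <<'E'
from look import *
im,d,P=look('w1');Z=P[...,2]
for lo,hi in((.146,.166),(.116,.130),(.003,.011)): print(lo);rects(P,d,(Z>lo)&(Z<hi))
s=bot.get_state();print(np.round(s['joint_pos'],2))
E
```

```text
0.146
3382 px [247 173  70  50] c [ 0.5066 -0.22  ] [0.0439 0.0601] 75.2 z [0.1549 0.1566 0.1577]
0.116
329 px [259 156  49   9] c [ 0.5155 -0.1918] [0.0077 0.0458] 73.1 z [0.1167 0.1231 0.1251]
188 px [258 223  46   5] c [ 0.4968 -0.2537] [0.0049 0.0455] 72.4 z [0.1219 0.1238 0.1251]
0.003
1849 px [245 134  77  76] c [ 0.5072 -0.2216] [0.0991 0.1006] 73.4 z [0.0052 0.0066 0.0083]
1281 px [281 293 101  43] c [ 0.5224 -0.4531] [0.1514 0.0284] 4.5 z [0.0046 0.0082 0.0098]
[-0.42  0.36  0.98  1.77 -0.32  1.19  0.39]
```

View pics/w1.png

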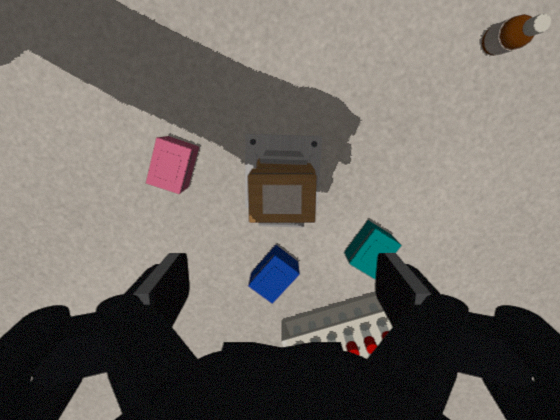

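The wrist view shows the brown short carton at (282,197) between the holder lips. The blue (274,273), pink (172,165) and turquoise (373,248) blocks are clear of it. Measured centre is (0.5066,-0.220), top z 0.1566, yaw -14.8°, which fits. Descending to grasp.

Call:
apply_moves --increments '[{"delta_pos":[-0.01,-0.01,0.5],"twist":[0,0,0],"fingers":1},{"delta_pos":[-0.01,-0.01,1],"twist":[0,0,0],"fingers":1},{"delta_pos":[-0.01,-0.01,1],"twist":[0,0,0],"fingers":1}]'

```text
time_s: 3.57
eef_pos: [0.5037, -0.213, 0.1939]
tool_rot: [[0.249, 0.968, -0.008], [0.968, -0.249, 0.003], [0.001, -0.008, -1.0]]
wrist_force: [-0.4, -0.1, -1.8]
finger_gap: 0.0853
finger_force: 0.0
```

Call:
apply_moves --grip_force 40 --increments '[{"delta_pos":[0,0,0.4],"twist":[0,0,0],"fingers":1},{"delta_pos":[0,0,0.75],"twist":[0,0,0],"fingers":1},{"delta_pos":[0,0,0.9],"twist":[0,0,0],"fingers":1},{"delta_pos":[0,0,0.9],"twist":[0,0,0],"fingers":1},{"delta_pos":[0,0,0.9],"twist":[0,0,0],"fingers":0.5},{"delta_pos":[0,0,0.9],"twist":[0,0,0],"fingers":0.5},{"delta_pos":[0,0,0.9],"twist":[0,0,0],"fingers":0.5},{"delta_pos":[0,0,0.9],"twist":[0,0,0],"fingers":0.5},{"delta_pos":[0,0,0.9],"twist":[0,0,0],"fingers":0.5}]'

```text
time_s: 4.32
eef_pos: [0.5076, -0.2161, 0.1295]
tool_rot: [[0.25, 0.968, 0.003], [0.968, -0.25, -0.0], [0.0, 0.003, -1.0]]
wrist_force: [-1.9, 1.2, 10.3]
finger_gap: 0.0594
finger_force: 41.4
```

```bash
python3 - <<'E'
from look import *
s=bot.get_state();print(s['finger_gap'],s['finger_force'],s['eef_pos'],np.round(s['joint_pos'],2))
E
```

```text
0.05935838234638685 41.36960327625275 [ 0.50756817 -0.21614881  0.129543  ] [-0.3   0.54  0.84  1.91 -0.51  0.91  0.54]
```

Call:
apply_moves --increments '[{"delta_pos":[0,0,-0.1],"twist":[0,0,0],"fingers":0.5},{"delta_pos":[0,0,-0.3],"twist":[0,0,0],"fingers":0.5},{"delta_pos":[0,0,-0.6],"twist":[0,0,0],"fingers":0.5},{"delta_pos":[0,0,-0.75],"twist":[0,0,0],"fingers":0.5},{"delta_pos":[0,0,-0.75],"twist":[0,0,0],"fingers":0.5}]'

```text
time_s: 4.73
eef_pos: [0.5077, -0.2164, 0.1906]
tool_rot: [[0.251, 0.968, 0.005], [0.968, -0.251, -0.001], [0.0, 0.005, -1.0]]
wrist_force: [0.1, 1.2, -0.7]
finger_gap: 0.0594
finger_force: 44.2
```

Call:
apply_moves --increments '[{"delta_pos":[0.3,0.12,0],"twist":[0,0,0],"fingers":0.5},{"delta_pos":[0.7,0.28,0],"twist":[0,0,0],"fingers":0.5},{"delta_pos":[1,0.4,0],"twist":[0,0,0],"fingers":0.5}]'

```text
time_s: 4.98
eef_pos: [0.5586, -0.1443, 0.1873]
tool_rot: [[0.25, 0.968, 0.001], [0.968, -0.25, 0.001], [0.001, 0.0, -1.0]]
wrist_force: [0.7, 1.5, -1.0]
finger_gap: 0.0593
finger_force: 44.2
```

Call:
apply_moves --increments '[{"delta_pos":[0.4,0.16,0],"twist":[0,0,0],"fingers":0.5},{"delta_pos":[0.8,0.32,0],"twist":[0,0,0],"fingers":0.5},{"delta_pos":[1,0.4,0],"twist":[0,0,0],"fingers":0.5},{"delta_pos":[1,0.4,0],"twist":[0,0,0],"fingers":0.5}]'

```text
time_s: 5.32
eef_pos: [0.6105, -0.0724, 0.1864]
tool_rot: [[0.245, 0.97, -0.0], [0.97, -0.245, 0.001], [0.001, -0.0, -1.0]]
wrist_force: [-0.4, 0.4, -1.9]
finger_gap: 0.0595
finger_force: 44.2
```

Call:
apply_moves --increments '[{"delta_pos":[0,0,0.35],"twist":[0,0,0],"fingers":0.5},{"delta_pos":[0,0,0.75],"twist":[0,0,0],"fingers":0.5},{"delta_pos":[0,0,1],"twist":[0,0,0],"fingers":0.5},{"delta_pos":[0,0,1],"twist":[0,0,0],"fingers":0.5},{"delta_pos":[0,0,1],"twist":[0,0,0],"fingers":0.5}]'

```text
time_s: 5.73
eef_pos: [0.608, -0.0774, 0.1071]
tool_rot: [[0.251, 0.968, -0.001], [0.968, -0.251, -0.0], [-0.001, -0.001, -1.0]]
wrist_force: [-0.0, 0.0, -0.6]
finger_gap: 0.0593
finger_force: 44.0
```

```bash
python3 - <<'E'
from look import *
s=bot.get_state();print(s['finger_gap'],s['finger_force'],s['eef_pos'],np.round(s['joint_pos'],2))
im,d,P=look('w2');print(cv2.imwrite('pics/w2.png',im))
E
```

```text
0.05926169919314926 43.98530423641205 [ 0.60801784 -0.0774491   0.10714983] [-0.48  0.67  0.78  1.76 -0.57  0.95  0.28]
True
```

View pics/w2.png

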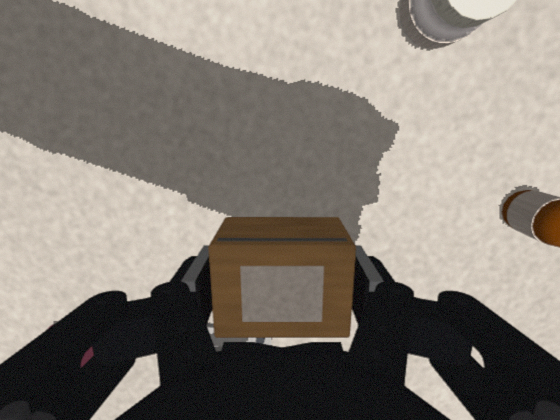

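The view shows one short carton held squarely, centred at (282,290). The jar and bottle are well clear.

```bash
python3 - <<'E'
from look import *
z=np.load('pics/w2.npz');P=z['P'];print('top z',np.median(P[255:325,225:335,2]), P[190:200,100:110].mean((0,1)));p=P[250:330,215:345].reshape(-1,3);p=p[p[:,2]>.11]
print(cv2.minAreaRect(p[:,:2].astype(np.float32)))
E
```

```text
top z 0.134267600744931 [ 0.46994821 -0.03402223  0.00309989]
((0.61309814453125, -0.05692409723997116), (0.08812308311462402, 0.05609099194407463), 74.34532928466797)
```

Call:
apply_moves --increments '[{"delta_pos":[0,0,0.35],"twist":[0,0,0],"fingers":0.5},{"delta_pos":[0,0,0.7],"twist":[0,0,0],"fingers":0.5},{"delta_pos":[0,0,0.9],"twist":[0,0,0],"fingers":0.5},{"delta_pos":[0,0,1],"twist":[0,0,0],"fingers":0.5},{"delta_pos":[0,0,1],"twist":[0,0,0],"fingers":0.5},{"delta_pos":[0,0,1],"twist":[0,0,0],"fingers":0.5}]'

```text
time_s: 6.28
eef_pos: [0.6092, -0.0774, 0.0285]
tool_rot: [[0.251, 0.968, 0.001], [0.968, -0.251, -0.0], [-0.0, 0.001, -1.0]]
wrist_force: [0.3, -0.6, -0.3]
finger_gap: 0.059
finger_force: 44.1
```

Call:
apply_moves --increments '[{"delta_pos":[0,0,0.07],"twist":[0,0,0],"fingers":0.5},{"delta_pos":[0,0,0.12],"twist":[0,0,0],"fingers":0.5},{"delta_pos":[0,0,0.15],"twist":[0,0,0],"fingers":0.5},{"delta_pos":[0,0,0.15],"twist":[0,0,0],"fingers":0.5}]'

```text
time_s: 6.62
eef_pos: [0.6084, -0.0769, 0.0151]
tool_rot: [[0.251, 0.968, -0.0], [0.968, -0.251, 0.0], [-0.0, -0.0, -1.0]]
wrist_force: [-0.2, 0.3, -1.7]
finger_gap: 0.0595
finger_force: 44.1
```

Call:
apply_moves --increments '[{"delta_pos":[0,0,0.02],"twist":[0,0,0],"fingers":0.5},{"delta_pos":[0,0,0.03],"twist":[0,0,0],"fingers":0.5},{"delta_pos":[0,0,0.03],"twist":[0,0,0],"fingers":0.5}]'

```text
time_s: 6.87
eef_pos: [0.6087, -0.0771, 0.0136]
tool_rot: [[0.251, 0.968, 0.0], [0.968, -0.251, 0.0], [0.0, 0.0, -1.0]]
wrist_force: [-4.4, 1.4, 9.6]
finger_gap: 0.0591
finger_force: 45.4
```

Call:
apply_moves --increments '[{"delta_pos":[0,0,0],"twist":[0,0,0],"fingers":0.8},{"delta_pos":[0,0,0],"twist":[0,0,0],"fingers":1},{"delta_pos":[0,0,0],"twist":[0,0,0],"fingers":1},{"delta_pos":[0,0,-0.2],"twist":[0,0,0],"fingers":1},{"delta_pos":[0,0,-0.6],"twist":[0,0,0],"fingers":1},{"delta_pos":[0,0,-1],"twist":[0,0,0],"fingers":1}]'

```text
time_s: 7.37
eef_pos: [0.6078, -0.0774, 0.0943]
tool_rot: [[0.251, 0.968, -0.002], [0.968, -0.251, -0.001], [-0.001, -0.001, -1.0]]
wrist_force: [0.1, -0.3, 0.1]
finger_gap: 0.0852
finger_force: 0.0
```

Call:
apply_moves --increments '[{"delta_pos":[0,0,-0.5],"twist":[0,0,0],"fingers":1},{"delta_pos":[0,0,-1],"twist":[0,0,0],"fingers":1}]'

```text
time_s: 7.53
eef_pos: [0.6079, -0.0774, 0.1755]
tool_rot: [[0.251, 0.968, -0.001], [0.968, -0.251, -0.0], [-0.001, -0.0, -1.0]]
wrist_force: [0.5, 0.3, 0.6]
finger_gap: 0.0853
finger_force: 0.0
```

Call:
apply_moves --increments '[{"delta_pos":[-0.4,-0.2,-0.4],"twist":[0,0,0],"fingers":1},{"delta_pos":[-0.9,-0.4,-0.5],"twist":[0,0,0],"fingers":1},{"delta_pos":[-0.9,-0.4,-0.5],"twist":[0,0,0],"fingers":1}]'

```text
time_s: 7.78
eef_pos: [0.5568, -0.1443, 0.2169]
tool_rot: [[0.257, 0.967, 0.004], [0.967, -0.257, -0.001], [0.0, 0.004, -1.0]]
wrist_force: [-1.7, -2.0, -0.9]
finger_gap: 0.0853
finger_force: 0.0
```

Call:
apply_moves --increments '[{"delta_pos":[-0.5,-0.2,0],"twist":[0,0,0],"fingers":1},{"delta_pos":[-0.9,-0.4,0],"twist":[0,0,0],"fingers":1},{"delta_pos":[-0.9,-0.4,0],"twist":[0,0,0],"fingers":1},{"delta_pos":[-0.9,-0.4,0],"twist":[0,0,0],"fingers":1}]'

```text
time_s: 8.12
eef_pos: [0.5091, -0.2022, 0.214]
tool_rot: [[0.255, 0.967, 0.001], [0.967, -0.255, 0.0], [0.001, 0.001, -1.0]]
wrist_force: [0.6, 1.1, -0.1]
finger_gap: 0.0854
finger_force: 0.0
```

```bash
python3 - <<'E'
from look import *
s=bot.get_state();print(s['eef_pos'],np.round(s['tool_rot'],3).tolist(),np.round(s['joint_pos'],2))
im,d,P=look('w3');Z=P[...,2]
for lo,hi in((.104,.1185),(.1195,.130),(.003,.011),(.033,.047)): print(lo);rects(P,d,(Z>lo)&(Z<hi),120)
E
```

```text
[ 0.5090609  -0.20219965  0.21401181] [[0.255, 0.967, 0.001], [0.967, -0.255, 0.0], [0.001, 0.001, -1.0]] [-0.41  0.43  0.93  1.85 -0.39  1.06  0.42]
0.104
4419 px [251 200  75  65] c [ 0.5077 -0.2267] [0.0529 0.0601] 74.2 z [0.1096 0.1165 0.1177]
0.1195
351 px [257 188  60   8] c [ 0.5158 -0.191 ] [0.006  0.0456] 73.5 z [0.1201 0.1237 0.1251]
447 px [256 263  56  11] c [ 0.4972 -0.2531] [0.0064 0.0459] 72.2 z [0.1198 0.1228 0.1249]
0.003
130 px [518  31  16  31] c [ 0.7848 -0.1326] [0.0107 0.0302] 4.1 z [0.0037 0.0075 0.0105]
2738 px [241 152  90  85] c [ 0.5068 -0.2216] [0.0999 0.1   ] 73.4 z [0.0053 0.0066 0.0085]
121 px [164 160  24  56] c [ 0.3931 -0.1799] [0.0645 0.0228] 78.5 z [0.0034 0.0072 0.0106]
166 px [247 278  56  35] c [ 0.4596 -0.338 ] [0.0344 0.0724] 88.3 z [0.0035 0.0067 0.0104]
459 px [342 333  45  26] c [ 0.5602 -0.4498] [0.0611 0.0271] 3.5 z [0.004  0.008  0.0093]
0.033
3537 px [318   8  68  55] c [ 0.6071 -0.0816] [0.0446 0.0602] 75.6 z [0.039  0.0408 0.0421]
523 px [539  17  21  41] c [ 0.7867 -0.1315] [0.0339 0.0161] 89.7 z [0.0338 0.0398 0.0462]
2515 px [124 158  55  66] c [ 0.3744 -0.1727] [0.0603 0.0445] 56.2 z [0.0376 0.0406 0.0418]
342 px [360 282  27  36] c [ 0.5742 -0.3623] [0.0218 0.0446] 5.5 z [0.0348 0.0401 0.0415]
1824 px [244 291  60  55] c [ 0.4587 -0.355 ] [0.061  0.0444] 36.1 z [0.0363 0.0403 0.0415]
```

View pics/w3.png

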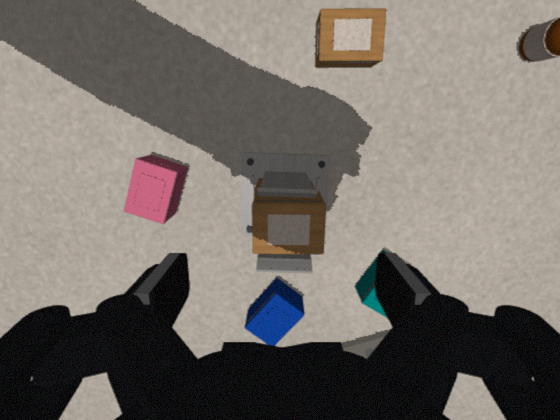

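The short carton stands on the bench at (350,35), upright. The middle carton is in the holder at (289,228). I'll measure its top face more tightly.

```bash
python3 - <<'E'
from look import *
z=np.load('pics/w3.npz');P=z['P'];Z=P[...,2];hsv=cv2.cvtColor(z['im'],cv2.COLOR_BGR2HSV)
m=(Z>.1145)&(Z<.1195);m=cv2.morphologyEx(m.astype(np.uint8),cv2.MORPH_OPEN,np.ones((7,7)))>0
rects(P,z['d'],m)
E
```

```text
3642 px [252 203  74  52] c [ 0.509  -0.2231] [0.0439 0.0595] 74.2 z [0.1155 0.1166 0.1177]
```

Call:
apply_moves --increments '[{"delta_pos":[-0.26,0.07,0.1],"twist":[0,0,0.006],"fingers":1},{"delta_pos":[-0.26,0.07,0.4],"twist":[0,0,0.006],"fingers":1},{"delta_pos":[-0.26,0.07,0.8],"twist":[0,0,0.006],"fingers":1},{"delta_pos":[-0.26,0.07,0.8],"twist":[0,0,0.006],"fingers":1},{"delta_pos":[-0.26,0.07,0.8],"twist":[0,0,0.006],"fingers":1}]'

```text
time_s: 8.58
eef_pos: [0.5105, -0.2212, 0.1487]
tool_rot: [[0.268, 0.963, -0.003], [0.963, -0.268, 0.0], [-0.001, -0.002, -1.0]]
wrist_force: [-0.9, -0.2, 2.2]
finger_gap: 0.0853
finger_force: 0.0
```

```bash
python3 - <<'E'
from look import *
s=bot.get_state();print(s['eef_pos'],np.round(s['tool_rot'],3).tolist());print(local([.509,-.223,.078]))
E
```

```text
[ 0.5105067  -0.22124371  0.1487113 ] [[0.268, 0.963, -0.003], [0.963, -0.268, 0.0], [-0.001, -0.002, -1.0]]
[-0.02570925 -0.01006597  0.88393332]
```

Call:
apply_moves --grip_force 40 --increments '[{"delta_pos":[-0.025,-0.01,0.4],"twist":[0,0,0],"fingers":1},{"delta_pos":[-0.025,-0.01,0.75],"twist":[0,0,0],"fingers":1},{"delta_pos":[-0.025,-0.01,0.88],"twist":[0,0,0],"fingers":1},{"delta_pos":[-0.025,-0.01,0.88],"twist":[0,0,0],"fingers":1},{"delta_pos":[-0.025,-0.01,0.88],"twist":[0,0,0],"fingers":0.5},{"delta_pos":[-0.025,-0.01,0.88],"twist":[0,0,0],"fingers":0.5},{"delta_pos":[-0.025,-0.01,0.88],"twist":[0,0,0],"fingers":0.5},{"delta_pos":[-0.025,-0.01,0.88],"twist":[0,0,0],"fingers":0.5},{"delta_pos":[-0.025,-0.01,0.88],"twist":[0,0,0],"fingers":0.5}]'

```text
time_s: 9.33
eef_pos: [0.5103, -0.2239, 0.0806]
tool_rot: [[0.269, 0.963, 0.002], [0.963, -0.269, -0.0], [0.0, 0.002, -1.0]]
wrist_force: [-3.4, 1.3, 11.4]
finger_gap: 0.0593
finger_force: 41.2
```

Call:
apply_moves --increments '[{"delta_pos":[0,0,-0.1],"twist":[0,0,0],"fingers":0.5},{"delta_pos":[0,0,-0.25],"twist":[0,0,0],"fingers":0.5},{"delta_pos":[0,0,-0.45],"twist":[0,0,0],"fingers":0.5},{"delta_pos":[0,0,-0.7],"twist":[0,0,0],"fingers":0.5},{"delta_pos":[0,0,-1],"twist":[0,0,0],"fingers":0.5}]'

```text
time_s: 9.75
eef_pos: [0.509, -0.2236, 0.1603]
tool_rot: [[0.269, 0.963, -0.0], [0.963, -0.269, -0.0], [-0.0, -0.0, -1.0]]
wrist_force: [0.3, 1.1, -1.6]
finger_gap: 0.0594
finger_force: 43.9
```

```bash
python3 - <<'E'
from look import *
s=bot.get_state();print(s['eef_pos'],np.round(s['tool_rot'],3).tolist(),np.round(s['joint_pos'],2))
im,d,P=look('w4');Z=P[...,2]
print('held top',np.median(Z[255:320,240:325])); 
for lo,hi in((.055,.064),(.180,.21)): print(lo);rects(P,d,(Z>lo)&(Z<hi),120)
E
```

```text
[ 0.50904106 -0.22362546  0.16032035] [[0.269, 0.963, -0.0], [0.963, -0.269, -0.0], [-0.0, -0.0, -1.0]] [-0.31  0.52  0.88  1.88 -0.48  0.98  0.51]
held top 0.1965493502168146
0.055
1539 px [240 181  76  24] c [ 0.5079 -0.2141] [0.0189 0.06  ] 71.9 z [0.0605 0.0617 0.0628]
0.18
19763 px [153 227 258 116] c [ 0.5094 -0.223 ] [0.0456 0.0873] 75.6 z [0.1867 0.1963 0.2009]
```

Call:
apply_moves --increments '[{"delta_pos":[0.3,-0.18,-0.2],"twist":[0,0,0],"fingers":0.5},{"delta_pos":[0.6,-0.36,-0.2],"twist":[0,0,0],"fingers":0.5},{"delta_pos":[0.83,-0.49,-0.2],"twist":[0,0,0],"fingers":0.5}]'

```text
time_s: 10.05
eef_pos: [0.4893, -0.1479, 0.1762]
tool_rot: [[0.269, 0.963, 0.002], [0.963, -0.269, 0.001], [0.001, 0.002, -1.0]]
wrist_force: [0.9, 0.4, -2.3]
finger_gap: 0.0593
finger_force: 44.5
```

Call:
apply_moves --increments '[{"delta_pos":[0.4,-0.25,0],"twist":[0,0,0],"fingers":0.5},{"delta_pos":[0.83,-0.49,0],"twist":[0,0,0],"fingers":0.5}]'

```text
time_s: 10.22
eef_pos: [0.469, -0.0744, 0.1756]
tool_rot: [[0.271, 0.963, 0.001], [0.963, -0.271, 0.0], [0.001, 0.001, -1.0]]
wrist_force: [0.8, 1.4, -1.4]
finger_gap: 0.059
finger_force: 44.4
```

Call:
apply_moves --increments '[{"delta_pos":[0.4,-0.25,0.2],"twist":[0,0,0.04],"fingers":0.5},{"delta_pos":[0.83,-0.49,0.5],"twist":[0,0,0.08],"fingers":0.5},{"delta_pos":[0.83,-0.49,0.7],"twist":[0,0,0.12],"fingers":0.5},{"delta_pos":[0.83,-0.49,1],"twist":[0,0,0.16],"fingers":0.5},{"delta_pos":[0.83,-0.49,1],"twist":[0,0,0.2],"fingers":0.5},{"delta_pos":[0.83,-0.49,1],"twist":[0,0,0.24],"fingers":0.5},{"delta_pos":[0.83,-0.49,1],"twist":[0,0,0.28],"fingers":0.5},{"delta_pos":[0.83,-0.49,1],"twist":[0,0,0.32],"fingers":0.5},{"delta_pos":[0.83,-0.49,1],"twist":[0,0,0.36],"fingers":0.5},{"delta_pos":[0.83,-0.49,1],"twist":[0,0,0.403],"fingers":0.5},{"delta_pos":[0.83,-0.49,1],"twist":[0,0,0.403],"fingers":0.5},{"delta_pos":[0.83,-0.49,1],"twist":[0,0,0.403],"fingers":0.5},{"delta_pos":[0.83,-0.49,1],"twist":[0,0,0.403],"fingers":0.5}]'

```text
time_s: 11.3
eef_pos: [0.4499, 0.0, 0.095]
tool_rot: [[0.999, 0.037, 0.001], [0.037, -0.999, 0.0], [0.001, -0.0, -1.0]]
wrist_force: [-0.3, -1.1, -1.3]
finger_gap: 0.0596
finger_force: 44.6
```

```bash
python3 - <<'E'
from look import *
s=bot.get_state();print(s['eef_pos'],np.round(s['tool_rot'],3).tolist(),np.round(s['joint_pos'],2),s['finger_gap'])
im,d,P=look('w5');Z=P[...,2];print('held top',np.median(Z[255:320,240:325])) 
E
```

```text
[4.49866271e-01 4.39380708e-05 9.49821461e-02] [[0.999, 0.037, 0.001], [0.037, -0.999, 0.0], [0.001, -0.0, -1.0]] [-0.98  0.59  1.15  2.18 -0.75  0.85 -0.89] 0.05956174333931467
held top 0.13123953977013975
```

Call:
apply_moves --increments '[{"delta_pos":[0,0,0.3],"twist":[0,0,0],"fingers":0.5},{"delta_pos":[0,0,0.6],"twist":[0,0,0],"fingers":0.5},{"delta_pos":[0,0,0.8],"twist":[0,0,0],"fingers":0.5},{"delta_pos":[0,0,0.88],"twist":[0,0,0],"fingers":0.5},{"delta_pos":[0,0,0.88],"twist":[0,0,0],"fingers":0.5}]'

```text
time_s: 11.77
eef_pos: [0.4492, -0.0004, 0.0236]
tool_rot: [[0.999, 0.034, -0.001], [0.034, -0.999, -0.0], [-0.001, -0.0, -1.0]]
wrist_force: [-1.2, -0.5, -1.5]
finger_gap: 0.0592
finger_force: 44.6
```

Call:
apply_moves --increments '[{"delta_pos":[0,0,0.02],"twist":[0,0,0],"fingers":0.5},{"delta_pos":[0,0,0.04],"twist":[0,0,0],"fingers":0.5},{"delta_pos":[0,0,0.06],"twist":[0,0,0],"fingers":0.5},{"delta_pos":[0,0,0.06],"twist":[0,0,0],"fingers":0.5}]'

```text
time_s: 12.1
eef_pos: [0.4501, 0.0001, 0.0197]
tool_rot: [[0.999, 0.033, 0.001], [0.033, -0.999, 0.0], [0.001, -0.0, -1.0]]
wrist_force: [0.6, 0.2, -0.4]
finger_gap: 0.0592
finger_force: 44.8
```

```bash
python3 - <<'E'
from look import *
s=bot.get_state();print(s['eef_pos'],s['wrist_force'],np.round(s['joint_pos'],2),s['finger_gap'])
E
```

```text
[4.50122325e-01 5.30742325e-05 1.97399354e-02] [ 0.57502524  0.1707045  -0.40163942] [-0.83  0.7   0.95  2.2  -0.92  0.72 -0.77] 0.05924583307806883
```

Call:
apply_moves --increments '[{"delta_pos":[0,0,0.012],"twist":[0,0,0],"fingers":0.5},{"delta_pos":[0,0,0.012],"twist":[0,0,0],"fingers":0.8},{"delta_pos":[0,0,0.012],"twist":[0,0,0],"fingers":1},{"delta_pos":[0,0,0.012],"twist":[0,0,0],"fingers":1},{"delta_pos":[0,0,-0.2],"twist":[0,0,0],"fingers":1},{"delta_pos":[0,0,-0.6],"twist":[0,0,0],"fingers":1},{"delta_pos":[0,0,-1],"twist":[0,0,0],"fingers":1}]'

```text
time_s: 12.68
eef_pos: [0.4489, -0.0007, 0.1]
tool_rot: [[1.0, 0.031, -0.002], [0.031, -1.0, -0.001], [-0.002, 0.001, -1.0]]
wrist_force: [1.3, 0.4, 1.6]
finger_gap: 0.0854
finger_force: 0.0
```

Call:
apply_moves --increments '[{"delta_pos":[0,0,-0.3],"twist":[0,0,-0.02],"fingers":1},{"delta_pos":[0,0,-0.6],"twist":[0,0,-0.06],"fingers":1},{"delta_pos":[0,0,-0.6],"twist":[0,0,-0.1],"fingers":1},{"delta_pos":[0,0,-0.6],"twist":[0,0,-0.14],"fingers":1},{"delta_pos":[0,0,-0.6],"twist":[0,0,-0.18],"fingers":1},{"delta_pos":[0,0,-0.6],"twist":[0,0,-0.22],"fingers":1},{"delta_pos":[0,0,-0.6],"twist":[0,0,-0.26],"fingers":1},{"delta_pos":[0,0,-0.6],"twist":[0,0,-0.3],"fingers":1},{"delta_pos":[0,0,-0.6],"twist":[0,0,-0.34],"fingers":1},{"delta_pos":[0,0,-0.6],"twist":[0,0,-0.38],"fingers":1},{"delta_pos":[0,0,-0.6],"twist":[0,0,-0.42],"fingers":1},{"delta_pos":[0,0,-0.6],"twist":[0,0,-0.46],"fingers":1},{"delta_pos":[0,0,-0.6],"twist":[0,0,-0.5],"fingers":1},{"delta_pos":[0,0,-0.6],"twist":[0,0,-0.5],"fingers":1},{"delta_pos":[0,0,-0.6],"twist":[0,0,-0.5],"fingers":1}]'

```text
time_s: 13.93
eef_pos: [0.4496, -0.0003, 0.1474]
tool_rot: [[-0.029, 1.0, 0.0], [1.0, 0.029, 0.0], [0.0, 0.0, -1.0]]
wrist_force: [-0.2, -0.4, -0.1]
finger_gap: 0.0854
finger_force: 0.0
```

```bash
python3 - <<'E'
from look import *
s=bot.get_state();print(s['eef_pos'],np.round(s['tool_rot'],3).tolist(),np.round(s['joint_pos'],2),s['finger_gap'])
im,d,P=look('w6');Z=P[...,2]
for lo,hi in((.051,.0585),(.059,.07),(.078,.09),(.105,.118)): 
    m=cv2.morphologyEx(((Z>lo)&(Z<hi)).astype(np.uint8),cv2.MORPH_OPEN,np.ones((3,3)))>0;print(lo);rects(P,d,m,60)
E
```

```text
[ 4.49590015e-01 -2.65780944e-04  1.47395922e-01] [[-0.029, 1.0, 0.0], [1.0, 0.029, 0.0], [0.0, 0.0, -1.0]] [-0.81  0.3   0.85  2.14 -0.31  0.83  0.27] 0.08544930841311993
0.051
62 px [415   0  31   2] c [0.5447 0.1457] [0.0191 0.0017] 0.2 z [0.0524 0.0535 0.0551]
113 px [377  19  33   6] c [0.5212 0.1312] [0.0024 0.0231] 85.9 z [0.0517 0.0543 0.0578]
4110 px [255 169  58  74] c [ 4.51e-01 -2.00e-04] [0.044  0.0595] 1.9 z [0.0544 0.0556 0.0567]
0.059
2056 px [381   2 111  20] c [0.5454 0.1364] [0.0707 0.01  ] 1.8 z [0.0614 0.0654 0.0668]
0.078
0.105
```

View pics/w6.png

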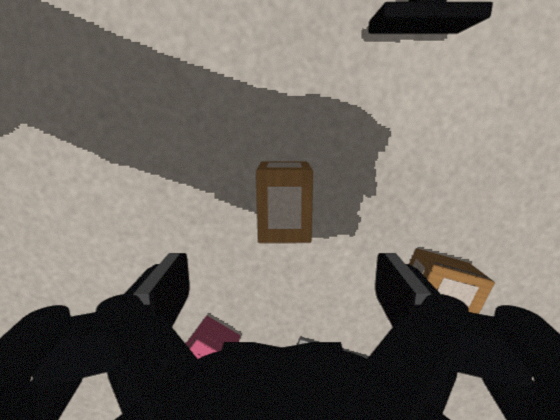

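The middle carton stands upright at (285,205), now centred between the fingers with its long faces towards them. The pull is at (430,17) and the short carton at right is clear.

Call:
apply_moves --increments '[{"delta_pos":[0,0.018,0.5],"twist":[0,0,0],"fingers":1},{"delta_pos":[0,0.018,0.8],"twist":[0,0,0],"fingers":1},{"delta_pos":[0,0.018,0.8],"twist":[0,0,0],"fingers":1}]'

```text
time_s: 14.23
eef_pos: [0.449, -0.0003, 0.0801]
tool_rot: [[-0.029, 1.0, -0.005], [1.0, 0.029, -0.002], [-0.002, -0.005, -1.0]]
wrist_force: [-0.6, 0.0, 0.4]
finger_gap: 0.0854
finger_force: 0.0
```

Call:
apply_moves --grip_force 40 --increments '[{"delta_pos":[0,0,0.4],"twist":[0,0,0],"fingers":1},{"delta_pos":[0,0,0.65],"twist":[0,0,0],"fingers":1},{"delta_pos":[0,0,0.77],"twist":[0,0,0],"fingers":1},{"delta_pos":[0,0,0.77],"twist":[0,0,0],"fingers":1},{"delta_pos":[0,0,0.77],"twist":[0,0,0],"fingers":0.3},{"delta_pos":[0,0,0.77],"twist":[0,0,0],"fingers":0.3},{"delta_pos":[0,0,0.77],"twist":[0,0,0],"fingers":0.3},{"delta_pos":[0,0,0.77],"twist":[0,0,0],"fingers":0.3},{"delta_pos":[0,0,0.77],"twist":[0,0,0],"fingers":0.3},{"delta_pos":[0,0,0.77],"twist":[0,0,0],"fingers":0.3},{"delta_pos":[0,0,0.77],"twist":[0,0,0],"fingers":0.3}]'

```text
time_s: 15.15
eef_pos: [0.4517, 0.0002, 0.0228]
tool_rot: [[-0.032, 0.999, 0.001], [0.999, 0.032, 0.001], [0.001, 0.001, -1.0]]
wrist_force: [-3.5, 1.2, 17.0]
finger_gap: 0.0437
finger_force: 38.5
```

Call:
apply_moves --increments '[{"delta_pos":[0,0,-0.15],"twist":[0,0,0],"fingers":0.3},{"delta_pos":[0,0,-0.5],"twist":[0,0,0],"fingers":0.3},{"delta_pos":[0,0,-1],"twist":[0,0,0],"fingers":0.3}]'

```text
time_s: 15.4
eef_pos: [0.4496, -0.0004, 0.1015]
tool_rot: [[-0.032, 0.999, -0.004], [0.999, 0.032, -0.001], [-0.001, -0.004, -1.0]]
wrist_force: [0.1, 0.5, -0.9]
finger_gap: 0.0432
finger_force: 42.4
```

Call:
apply_moves --increments '[{"delta_pos":[0,0,-0.4],"twist":[0,0,0],"fingers":0.3},{"delta_pos":[0,0,-0.6],"twist":[0,0,0],"fingers":0.3},{"delta_pos":[0,0,-0.6],"twist":[0,0,0],"fingers":0.3}]'

```text
time_s: 15.65
eef_pos: [0.4526, 0.0003, 0.153]
tool_rot: [[-0.033, 0.999, 0.005], [0.999, 0.033, 0.002], [0.002, 0.005, -1.0]]
wrist_force: [0.2, -0.1, -1.6]
finger_gap: 0.0436
finger_force: 42.7
```

```bash
python3 - <<'E'
from look import *
s=bot.get_state();print(s['eef_pos'],np.round(s['tool_rot'],3).tolist(),np.round(s['joint_pos'],2),s['finger_gap'],s['finger_force'])
im,d,P=look('w7');Z=P[...,2]
print('held top',np.median(Z[255:310,250:310]));
for lo,hi in((.0785,.09),(.0585,.07),(.166,.18)):print(lo);rects(P,d,(Z>lo)&(Z<hi),100)
E
```

```text
[4.52632255e-01 2.56480001e-04 1.53047947e-01] [[-0.033, 0.999, 0.005], [0.999, 0.033, 0.002], [0.002, 0.005, -1.0]] [-0.82  0.3   0.88  2.13 -0.31  0.84  0.27] 0.04358312506028568 42.692763805389404
held top 0.18592799053598127
0.0785
0.0585
2017 px [373   7 108  20] c [0.5449 0.1365] [0.0697 0.0102] 1.8 z [0.0605 0.0654 0.0668]
0.166
1034 px [227 206 109  12] c [0.4511 0.0295] [0.0433 0.0013] 2.0 z [0.1668 0.1732 0.1793]
292 px [196 248  30  24] c [0.4226 0.0073] [0.013  0.0028] 31.4 z [0.1669 0.1739 0.1793]
296 px [338 248  29  24] c [0.4812 0.009 ] [0.003  0.0133] 63.7 z [0.1672 0.174  0.1792]
```

Call:
apply_moves --increments '[{"delta_pos":[0.3,0.12,0],"twist":[0,0,0],"fingers":0.3},{"delta_pos":[0.7,0.3,0],"twist":[0,0,0],"fingers":0.3},{"delta_pos":[0.99,0.41,0],"twist":[0,0,0],"fingers":0.3}]'

```text
time_s: 15.95
eef_pos: [0.4815, 0.0823, 0.1488]
tool_rot: [[-0.033, 0.999, -0.001], [0.999, 0.033, 0.0], [0.0, -0.001, -1.0]]
wrist_force: [0.5, 0.5, -1.5]
finger_gap: 0.0435
finger_force: 42.7
```

Call:
apply_moves --increments '[{"delta_pos":[0.4,0.16,0],"twist":[0,0,0],"fingers":0.3},{"delta_pos":[0.8,0.33,0],"twist":[0,0,0],"fingers":0.3},{"delta_pos":[0.99,0.41,0],"twist":[0,0,0],"fingers":0.3},{"delta_pos":[0.99,0.41,0],"twist":[0,0,0],"fingers":0.3},{"delta_pos":[0.99,0.41,0],"twist":[0,0,0],"fingers":0.3}]'

```text
time_s: 16.37
eef_pos: [0.511, 0.1605, 0.1484]
tool_rot: [[-0.034, 0.999, -0.002], [0.999, 0.034, -0.001], [-0.001, -0.002, -1.0]]
wrist_force: [-1.1, -0.7, -1.2]
finger_gap: 0.0435
finger_force: 42.7
```

```bash
python3 - <<'E'
from look import *
s=bot.get_state();print(s['eef_pos'],np.round(s['tool_rot'],3).tolist(),np.round(s['joint_pos'],2),s['finger_gap'],s['finger_force'])
im,d,P=look('w8');Z=P[...,2]
for lo,hi in((.0785,.09),(.069,.0765),(.017,.025),(.009,.0185),(.105,.116)):
    print(lo);rects(P,d,cv2.morphologyEx(((Z>lo)&(Z<hi)).astype(np.uint8),cv2.MORPH_OPEN,np.ones((2,2)))>0,100)
E
```

```text
[0.51100727 0.16053673 0.14840474] [[-0.034, 0.999, -0.002], [0.999, 0.034, -0.001], [-0.001, -0.002, -1.0]] [-0.98  0.46  0.78  1.93 -0.4   0.91  0.03] 0.04351850370027384 42.680819034576416
0.0785
2647 px [232 155 206  15] c [0.5587 0.1947] [0.1916 0.0213] 1.6 z [0.0009 0.0845 0.0856]
0.069
2172 px [235  31 207  12] c [0.5594 0.2815] [0.1653 0.0185] 7.9 z [0.0678 0.0734 0.0747]
0.017
503 px [280  56  52  93] c [0.5271 0.2406] [0.0413 0.0724] 1.9 z [0.0159 0.0218 0.0238]
577 px [333  56  33  94] c [0.5698 0.2437] [0.0253 0.0761] 15.1 z [0.016  0.0221 0.0238]
264 px [488 304  44  21] c [0.6543 0.1007] [0.0337 0.2228] 58.2 z [0.0194 0.0231 0.0262]
0.009
5151 px [244   0 168  32] c [0.5448 0.3   ] [0.1363 0.0403] 3.8 z [0.0155 0.0168 0.0183]
3714 px [246  57  43  91] c [0.4955 0.2394] [0.035 0.072] 1.9 z [0.0155 0.0167 0.0182]
5816 px [292  57  68  92] c [0.543  0.2408] [0.0534 0.0721] 1.5 z [0.0155 0.0167 0.018 ]
3604 px [359  58  47  91] c [0.5939 0.2435] [0.0411 0.0747] 1.3 z [0.0153 0.0167 0.0179]
282 px [483 300  42  21] c [0.6538 0.1001] [0.0347 0.2226] 58.3 z [0.0115 0.0156 0.0202]
0.105
```

View pics/w8.png

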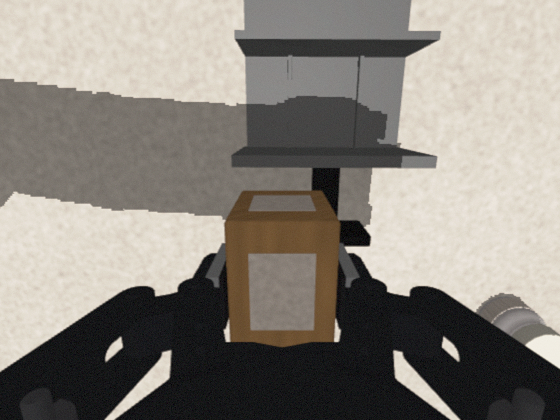

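The view shows the tray with its two ribs at columns 290 and 360, rows 57-148, between the front (row 157) and the rear wall (row 40). The floor between the ribs measures 53x72 mm about (0.543,0.2408), which matches the given sizes. Moving over it.

Call:
apply_moves --increments '[{"delta_pos":[0.4,0.17,0],"twist":[0,0,0],"fingers":0.3},{"delta_pos":[0.8,0.35,0],"twist":[0,0,0],"fingers":0.3},{"delta_pos":[0.99,0.43,0],"twist":[0,0,0],"fingers":0.3},{"delta_pos":[0.99,0.43,0],"twist":[0,0,0],"fingers":0.3},{"delta_pos":[0.99,0.43,0.2],"twist":[0,0,0],"fingers":0.3},{"delta_pos":[0.99,0.43,0.2],"twist":[0,0,0],"fingers":0.3},{"delta_pos":[0.99,0.43,0.2],"twist":[0,0,0],"fingers":0.3}]'

```text
time_s: 17.0
eef_pos: [0.5428, 0.239, 0.1332]
tool_rot: [[-0.031, 1.0, -0.002], [1.0, 0.031, -0.001], [-0.001, -0.002, -1.0]]
wrist_force: [0.5, 0.2, -1.6]
finger_gap: 0.0432
finger_force: 42.5
```

```bash
python3 - <<'E'
from look import *
import time
s=bot.get_state();print(s['eef_pos'],np.round(s['tool_rot'],3).tolist(),np.round(s['joint_pos'],2))
im,d,P=look('w9');Z=P[...,2];print('held top',np.median(Z[265:310,250:310]))
s=bot.get_state();print(s['eef_pos'],local([.543,.2408,.038]))
for lo,hi in((.069,.0765),(.0785,.089)):
    print(lo);rects(P,d,cv2.morphologyEx(((Z>lo)&(Z<hi)).astype(np.uint8),cv2.MORPH_OPEN,np.ones((2,2)))>0,100)
# front end face of the carton (leading, +y) 
E
```

```text
[0.54280055 0.23901466 0.13319223] [[-0.031, 1.0, -0.002], [1.0, 0.031, -0.001], [-0.001, -0.002, -1.0]] [-1.01  0.58  0.73  1.8  -0.46  0.95 -0.05]
held top 0.1660693333365212
[0.54320287 0.23932698 0.13384776] [ 0.01913025 -0.00127336  1.1980878 ]
0.069
1677 px [183 157 201   9] c [0.5422 0.2741] [0.1772 0.0156] 1.7 z [0.0163 0.0735 0.0746]
0.0785
315 px [ 48  69 107   5] c [0.4058 0.331 ] [0.0066 0.1176] 87.2 z [0.0745 0.0795 0.084 ]
260 px [412  70 107   5] c [0.6742 0.3386] [0.1193 0.0063] 6.7 z [0.0741 0.0811 0.0855]
106 px [183 270  12  12] c [0.4936 0.2226] [0.0626 0.0063] 56.0 z [0.081  0.0843 0.1771]
114 px [369 270  14  12] c [0.6095 0.2034] [0.0069 0.1183] 37.8 z [0.0009 0.084  0.0858]
```

Call:
apply_moves --increments '[{"delta_pos":[0.02,0,0.2],"twist":[0,0,0],"fingers":0.3},{"delta_pos":[0.02,0,0.4],"twist":[0,0,0],"fingers":0.3},{"delta_pos":[0.02,0,0.6],"twist":[0,0,0],"fingers":0.3},{"delta_pos":[0.02,0,0.8],"twist":[0,0,0],"fingers":0.3},{"delta_pos":[0.02,0,1],"twist":[0,0,0],"fingers":0.3},{"delta_pos":[0.02,0,1],"twist":[0,0,0],"fingers":0.3},{"delta_pos":[0.02,0,1],"twist":[0,0,0],"fingers":0.3},{"delta_pos":[0.02,0,1],"twist":[0,0,0],"fingers":0.3}]'

```text
time_s: 17.72
eef_pos: [0.5439, 0.242, 0.055]
tool_rot: [[-0.032, 0.999, 0.001], [0.999, 0.032, 0.0], [0.0, 0.001, -1.0]]
wrist_force: [-0.9, -0.5, -1.6]
finger_gap: 0.0436
finger_force: 42.5
```

```bash
python3 - <<'E'
from look import *
s=bot.get_state();print(s['eef_pos'],s['wrist_force'],local([.543,.2408,.039]))
E
```

```text
[0.54390364 0.24203266 0.05499041] [-0.85436056 -0.47373    -1.64501246] [-0.0151184  -0.0120116   0.19986055]
```

Call:
apply_moves --increments '[{"delta_pos":[-0.01,-0.01,0.07],"twist":[0,0,0],"fingers":0.3},{"delta_pos":[-0.01,-0.01,0.13],"twist":[0,0,0],"fingers":0.3},{"delta_pos":[-0.01,-0.01,0.17],"twist":[0,0,0],"fingers":0.3},{"delta_pos":[-0.01,-0.01,0.19],"twist":[0,0,0],"fingers":0.3},{"delta_pos":[-0.01,-0.01,0.19],"twist":[0,0,0],"fingers":0.3},{"delta_pos":[-0.01,-0.01,0.19],"twist":[0,0,0],"fingers":0.3}]'

```text
time_s: 18.22
eef_pos: [0.5424, 0.2416, 0.0389]
tool_rot: [[-0.033, 0.999, -0.0], [0.999, 0.033, 0.001], [0.001, -0.0, -1.0]]
wrist_force: [-5.6, 0.1, 9.5]
finger_gap: 0.0436
finger_force: 44.1
```

```bash
python3 - <<'E'
from look import *
s=bot.get_state();print(s['eef_pos'],s['wrist_force'],local([.543,.2408,.039]))
E
```

```text
[0.54235812 0.24157378 0.03894124] [-5.61072473  0.14653341  9.47175807] [-0.00992821  0.00770362 -0.00074328]
```

Call:
apply_moves --increments '[{"delta_pos":[0,0,0],"twist":[0,0,0],"fingers":0.6},{"delta_pos":[0,0,0],"twist":[0,0,0],"fingers":0.8},{"delta_pos":[0,0,0],"twist":[0,0,0],"fingers":0.8},{"delta_pos":[0,0,0],"twist":[0,0,0],"fingers":0.8},{"delta_pos":[0,0,-0.2],"twist":[0,0,0],"fingers":0.8},{"delta_pos":[0,0,-0.6],"twist":[0,0,0],"fingers":0.8},{"delta_pos":[0,0,-1],"twist":[0,0,0],"fingers":0.8}]'

```text
time_s: 18.8
eef_pos: [0.5419, 0.2408, 0.1188]
tool_rot: [[-0.032, 0.999, -0.002], [0.999, 0.032, -0.002], [-0.002, -0.002, -1.0]]
wrist_force: [-0.6, 0.1, 0.6]
finger_gap: 0.0684
finger_force: 0.0
```

Call:
apply_moves --increments '[{"delta_pos":[0,0,-0.4],"twist":[0,0,0],"fingers":0.5},{"delta_pos":[0,0,-0.7],"twist":[0,0,0],"fingers":0},{"delta_pos":[0,0,-0.7],"twist":[0,0,0],"fingers":0}]'

```text
time_s: 19.05
eef_pos: [0.5445, 0.2418, 0.1791]
tool_rot: [[-0.032, 0.999, 0.005], [0.999, 0.032, 0.003], [0.003, 0.005, -1.0]]
wrist_force: [0.6, -0.2, -0.7]
finger_gap: 0.0325
finger_force: 0.0
```

Call:
apply_moves --increments '[{"delta_pos":[-0.5,0,0],"twist":[0,0,0],"fingers":0},{"delta_pos":[-0.97,0,0],"twist":[0,0,0],"fingers":0},{"delta_pos":[-0.97,0,0],"twist":[0,0,0],"fingers":0},{"delta_pos":[-0.97,0,0],"twist":[0,0,0],"fingers":0}]'

```text
time_s: 19.38
eef_pos: [0.5451, 0.1617, 0.1745]
tool_rot: [[-0.029, 1.0, 0.0], [1.0, 0.029, -0.0], [-0.0, 0.0, -1.0]]
wrist_force: [-0.6, 0.5, -0.2]
finger_gap: 0.0001
finger_force: 0.0
```

```bash
python3 - <<'E'
from look import *
s=bot.get_state();print(s['eef_pos'],np.round(s['tool_rot'],3).tolist(),np.round(s['joint_pos'],2),s['finger_gap'])
im,d,P=look('w10');Z=P[...,2]
for lo,hi in((.0585,.067),(.0685,.0725),(.079,.09)):
    print(lo);rects(P,d,cv2.morphologyEx(((Z>lo)&(Z<hi)).astype(np.uint8),cv2.MORPH_OPEN,np.ones((2,2)))>0,100)
E
```

```text
[0.54514102 0.16166352 0.17450521] [[-0.029, 1.0, 0.0], [1.0, 0.029, -0.0], [-0.0, 0.0, -1.0]] [-0.95  0.48  0.79  1.83 -0.4   0.99  0.04] 0.0001177789335009795
0.0585
243 px [213  52 122   2] c [0.5353 0.2769] [0.0926 0.0009] 1.8 z [0.0565 0.0588 0.0619]
1029 px [242 223  81  13] c [0.5469 0.125 ] [0.0854 0.0353] 1.3 z [0.0005 0.0652 0.0665]
968 px [467 316  46  33] c [0.7065 0.0727] [0.0306 0.3033] 52.5 z [0.0593 0.0605 0.0616]
0.0685
3951 px [252  60  60  84] c [0.545  0.2419] [0.0487 0.0703] 1.7 z [0.0701 0.0717 0.0729]
0.079
2172 px [191 152 184  12] c [0.5451 0.1952] [0.1851 0.0195] 1.7 z [0.0008 0.0845 0.0856]
```

View pics/w10.png

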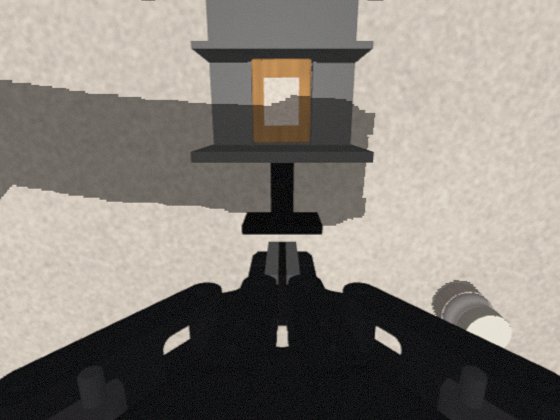

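The middle carton stands upright in the tray at (282,100), between the ribs, with its top at 71.7 mm. The pull is at (282,222). Next I back off, descend in front of the pull and push.

Call:
apply_moves --increments '[{"delta_pos":[-0.5,0.01,0],"twist":[0,0,0],"fingers":0},{"delta_pos":[-0.96,0.02,0],"twist":[0,0,0],"fingers":0},{"delta_pos":[-0.96,0.02,0.3],"twist":[0,0,0],"fingers":0},{"delta_pos":[-0.96,0.02,0.8],"twist":[0,0,0],"fingers":0}]'

```text
time_s: 19.77
eef_pos: [0.5515, 0.0866, 0.1126]
tool_rot: [[-0.031, 1.0, 0.006], [1.0, 0.031, 0.002], [0.002, 0.006, -1.0]]
wrist_force: [1.2, 2.4, 0.1]
finger_gap: 0.0001
finger_force: 0.0
```

Call:
apply_moves --increments '[{"delta_pos":[0,0,0.5],"twist":[0,0,0],"fingers":0},{"delta_pos":[0,0,0.92],"twist":[0,0,0],"fingers":0},{"delta_pos":[0,0,0.92],"twist":[0,0,0],"fingers":0},{"delta_pos":[0,0,0.92],"twist":[0,0,0],"fingers":0}]'

```text
time_s: 20.1
eef_pos: [0.5485, 0.0873, 0.0363]
tool_rot: [[-0.033, 0.999, -0.003], [0.999, 0.033, -0.001], [-0.001, -0.003, -1.0]]
wrist_force: [1.0, 0.5, 0.4]
finger_gap: -0.0001
finger_force: 0.0
```

Call:
apply_moves --increments '[{"delta_pos":[0.15,0,0],"twist":[0,0,0],"fingers":0},{"delta_pos":[0.25,0,0],"twist":[0,0,0],"fingers":0},{"delta_pos":[0.33,0,0],"twist":[0,0,0],"fingers":0},{"delta_pos":[0.4,0,0],"twist":[0,0,0],"fingers":0},{"delta_pos":[0.46,0,0],"twist":[0,0,0],"fingers":0},{"delta_pos":[0.52,0,0],"twist":[0,0,0],"fingers":0},{"delta_pos":[0.6,0,0],"twist":[0,0,0],"fingers":0},{"delta_pos":[0.7,0,0],"twist":[0,0,0],"fingers":0},{"delta_pos":[0.8,0,0],"twist":[0,0,0],"fingers":0},{"delta_pos":[0.9,0,0],"twist":[0,0,0],"fingers":0},{"delta_pos":[1,0,0],"twist":[0,0,0],"fingers":0}]'

```text
time_s: 21.02
eef_pos: [0.5465, 0.168, 0.0369]
tool_rot: [[-0.033, 0.999, -0.0], [0.999, 0.033, -0.0], [-0.0, -0.0, -1.0]]
wrist_force: [0.5, -2.4, 0.1]
finger_gap: 0.0001
finger_force: 0.9
```

```bash
python3 - <<'E'
from look import *
s=bot.get_state();print(s['eef_pos'],np.round(s['tool_rot'],3).tolist(),np.round(s['joint_pos'],2),s['wrist_force'])
im,d,P=look('w11');Z=P[...,2]
for lo,hi in((.0695,.0745),(.079,.09),(.105,.118)):
    print(lo);rects(P,d,cv2.morphologyEx(((Z>lo)&(Z<hi)).astype(np.uint8),cv2.MORPH_OPEN,np.ones((2,2)))>0,100)
E
```

```text
[0.54647324 0.16795981 0.03685111] [[-0.033, 0.999, -0.0], [0.999, 0.033, -0.0], [-0.0, -0.0, -1.0]] [-0.84  0.68  0.65  1.9  -0.58  0.76  0.17] [ 0.52204535 -2.36451636  0.07426942]
0.0695
6465 px [207   0 141  48] c [0.5488 0.2656] [0.0599 0.0252] 20.5 z [0.0701 0.0715 0.0727]
199 px [266 269  35   7] c [0.5472 0.178 ] [0.0053 0.014 ] 73.7 z [0.0702 0.0729 0.0754]
0.079
15315 px [ 36  56 484  34] c [0.5424 0.2489] [0.2561 0.0195] 4.9 z [0.081  0.0845 0.0857]
1429 px [179 276 100  71] c [0.5269 0.1354] [0.0371 0.0973] 0.8 z [0.0792 0.0858 0.0903]
1423 px [287 276 100  71] c [0.5616 0.1588] [0.0517 0.0315] 83.8 z [0.0814 0.0863 0.0908]
0.105
3887 px [210 308 145  55] c [0.5496 0.1787] [0.0171 0.0427] 81.9 z [0.1064 0.1129 0.1178]
4897 px [ 47 323 125  87] c [0.4848 0.1309] [0.1121 0.0284] 66.1 z [0.1064 0.1121 0.1175]
4889 px [395 324 124  86] c [0.5857 0.176 ] [0.029  0.0205] 49.0 z [0.1067 0.1123 0.1175]
```

Call:
apply_moves --increments '[{"delta_pos":[0.1,0,0],"twist":[0,0,0],"fingers":0},{"delta_pos":[0.2,0,0],"twist":[0,0,0],"fingers":0},{"delta_pos":[0.3,0,0],"twist":[0,0,0],"fingers":0},{"delta_pos":[0.4,0,0],"twist":[0,0,0],"fingers":0},{"delta_pos":[0.5,0,0],"twist":[0,0,0],"fingers":0},{"delta_pos":[0.6,0,0],"twist":[0,0,0],"fingers":0},{"delta_pos":[0.7,0,0],"twist":[0,0,0],"fingers":0},{"delta_pos":[0.75,0,0],"twist":[0,0,0],"fingers":0}]'

```text
time_s: 21.73
eef_pos: [0.5444, 0.2286, 0.0368]
tool_rot: [[-0.034, 0.999, -0.0], [0.999, 0.034, 0.0], [0.0, -0.0, -1.0]]
wrist_force: [0.5, -0.7, -1.1]
finger_gap: 0.0004
finger_force: 0.8
```

Call:
apply_moves --increments '[{"delta_pos":[0.04,0,0],"twist":[0,0,0],"fingers":0},{"delta_pos":[0.08,0,0],"twist":[0,0,0],"fingers":0},{"delta_pos":[0.1,0,0],"twist":[0,0,0],"fingers":0}]'

```text
time_s: 21.98
eef_pos: [0.5442, 0.2353, 0.0369]
tool_rot: [[-0.033, 0.999, -0.0], [0.999, 0.033, -0.0], [-0.0, -0.0, -1.0]]
wrist_force: [0.1, -2.2, -1.3]
finger_gap: -0.0
finger_force: 0.8
```

```bash
python3 - <<'E'
from look import *
s=bot.get_state();print(s['eef_pos'],np.round(s['joint_pos'],2),s['wrist_force'])
im,d,P=look('w12');Z=P[...,2]
# depth profile at two columns flanking: z and y
for u in (60,500):
    c=P[::6,u];print([(round(a[1],3),round(a[2],3)) for a in c[:30]])
E
```

```text
[0.54422207 0.23531746 0.03687774] [-0.94  0.71  0.65  1.84 -0.59  0.79  0.05] [ 0.07765588 -2.22942412 -1.32085506]
[(np.float64(0.337), np.float64(0.061)), (np.float64(0.336), np.float64(0.061)), (np.float64(0.334), np.float64(0.061)), (np.float64(0.332), np.float64(0.061)), (np.float64(0.33), np.float64(0.059)), (np.float64(0.329), np.float64(0.055)), (np.float64(0.329), np.float64(0.047)), (np.float64(0.329), np.float64(0.038)), (np.float64(0.329), np.float64(0.026)), (np.float64(0.329), np.float64(0.009)), (np.float64(0.315), np.float64(0.085)), (np.float64(0.313), np.float64(0.086)), (np.float64(0.312), np.float64(0.085)), (np.float64(0.31), np.float64(0.084)), (np.float64(0.309), np.float64(0.085)), (np.float64(0.313), np.float64(0.001)), (np.float64(0.31), np.float64(0.0)), (np.float64(0.307), np.float64(0.0)), (np.float64(0.303), np.float64(0.0)), (np.float64(0.3), np.float64(-0.0)), (np.float64(0.297), np.float64(0.001)), (np.float64(0.294), np.float64(0.0)), (np.float64(0.291), np.float64(0.001)), (np.float64(0.287), np.float64(0.001)), (np.float64(0.284), np.float64(0.0))
[... 689 characters left out ...]
0.316), np.float64(0.084)), (np.float64(0.314), np.float64(0.084)), (np.float64(0.313), np.float64(0.085)), (np.float64(0.321), np.float64(0.0)), (np.float64(0.317), np.float64(0.002)), (np.float64(0.314), np.float64(-0.0)), (np.float64(0.311), np.float64(0.0)), (np.float64(0.308), np.float64(0.001)), (np.float64(0.305), np.float64(0.001)), (np.float64(0.302), np.float64(0.0)), (np.float64(0.298), np.float64(0.001)), (np.float64(0.295), np.float64(0.001)), (np.float64(0.292), np.float64(0.001)), (np.float64(0.289), np.float64(0.001)), (np.float64(0.285), np.float64(0.001)), (np.float64(0.282), np.float64(0.001)), (np.float64(0.278), np.float64(0.001)), (np.float64(0.275), np.float64(0.001))]
```

Call:
apply_moves --increments '[{"delta_pos":[0.05,0,0],"twist":[0,0,0],"fingers":0},{"delta_pos":[0.1,0,0],"twist":[0,0,0],"fingers":0},{"delta_pos":[0.13,0,0],"twist":[0,0,0],"fingers":0},{"delta_pos":[0.15,0,0],"twist":[0,0,0],"fingers":0}]'

```text
time_s: 22.37
eef_pos: [0.5439, 0.2476, 0.0369]
tool_rot: [[-0.033, 0.999, 0.0], [0.999, 0.033, 0.0], [0.0, 0.0, -1.0]]
wrist_force: [0.5, -1.8, 0.1]
finger_gap: -0.0
finger_force: 0.8
```

Call:
apply_moves --increments '[{"delta_pos":[0.015,0,0],"twist":[0,0,0],"fingers":0},{"delta_pos":[0.03,0,0],"twist":[0,0,0],"fingers":0},{"delta_pos":[0.03,0,0],"twist":[0,0,0],"fingers":0}]'

```text
time_s: 22.62
eef_pos: [0.5439, 0.2487, 0.0369]
tool_rot: [[-0.032, 0.999, 0.0], [0.999, 0.032, -0.001], [-0.001, -0.0, -1.0]]
wrist_force: [0.2, -4.1, 1.2]
finger_gap: 0.0
finger_force: 2.4
```

Call:
apply_moves --increments '[{"delta_pos":[0.015,0,0],"twist":[0,0,0],"fingers":0},{"delta_pos":[0.015,0,0],"twist":[0,0,0],"fingers":0}]'

```text
time_s: 22.78
eef_pos: [0.5439, 0.2488, 0.0369]
tool_rot: [[-0.031, 1.0, -0.0], [1.0, 0.031, -0.002], [-0.002, -0.0, -1.0]]
wrist_force: [-1.3, -11.6, 3.4]
finger_gap: -0.0002
finger_force: 5.3
```

Call:
apply_moves --increments '[{"delta_pos":[-0.2,0,0],"twist":[0,0,0],"fingers":0},{"delta_pos":[-0.6,0,0],"twist":[0,0,0],"fingers":0},{"delta_pos":[-1,0,-0.3],"twist":[0,0,0],"fingers":0},{"delta_pos":[-1,0,-0.8],"twist":[0,0,0],"fingers":0.5}]'

```text
time_s: 23.12
eef_pos: [0.5449, 0.1636, 0.0992]
tool_rot: [[-0.026, 1.0, -0.004], [1.0, 0.026, -0.004], [-0.004, -0.005, -1.0]]
wrist_force: [1.0, -0.9, 0.1]
finger_gap: 0.011
finger_force: 0.0
```

Call:
apply_moves --increments '[{"delta_pos":[-0.5,0.1,-0.4],"twist":[0,0,0],"fingers":1},{"delta_pos":[-1,0.22,-0.8],"twist":[0,0,0],"fingers":1},{"delta_pos":[-1,0.22,-0.8],"twist":[0,0,0],"fingers":1}]'

```text
time_s: 23.37
eef_pos: [0.5681, 0.0876, 0.1683]
tool_rot: [[-0.029, 1.0, 0.004], [1.0, 0.029, 0.0], [0.0, 0.004, -1.0]]
wrist_force: [0.2, -0.1, 0.4]
finger_gap: 0.0481
finger_force: 0.0
```

Call:
apply_moves --increments '[{"delta_pos":[-0.5,0.1,0],"twist":[0,0,0],"fingers":1},{"delta_pos":[-1,0.22,0],"twist":[0,0,0],"fingers":1}]'

```text
time_s: 23.53
eef_pos: [0.5873, 0.0121, 0.1658]
tool_rot: [[-0.035, 0.999, 0.002], [0.999, 0.035, 0.001], [0.001, 0.002, -1.0]]
wrist_force: [0.7, -0.6, 0.4]
finger_gap: 0.0725
finger_force: 0.0
```

Call:
apply_moves --increments '[{"delta_pos":[-0.5,0.1,0],"twist":[0,0,0.035],"fingers":1},{"delta_pos":[-1,0.22,0],"twist":[0,0,0.07],"fingers":1},{"delta_pos":[-1,0.22,0],"twist":[0,0,0.09],"fingers":1},{"delta_pos":[-1,0.22,0],"twist":[0,0,0.09],"fingers":1},{"delta_pos":[-1,0.22,0],"twist":[0,0,0.09],"fingers":1}]'

```text
time_s: 23.95
eef_pos: [0.6069, -0.0671, 0.1645]
tool_rot: [[0.246, 0.969, -0.001], [0.969, -0.246, 0.0], [-0.0, -0.001, -1.0]]
wrist_force: [0.0, 0.4, 0.6]
finger_gap: 0.0856
finger_force: 0.0
```

```bash
python3 - <<'E'
from look import *
s=bot.get_state();print(s['eef_pos'],np.round(s['tool_rot'],3).tolist(),np.round(s['joint_pos'],2))
im,d,P=look('w13');Z=P[...,2]
rects(P,d,(Z>.036)&(Z<.045),300)
im,d,ci=grab('top');P=cloud(d,ci);cv2.imwrite('pics/top2.png',im);Z=P[...,2]
for u in range(140,200,2): print(u,np.round(P[212,u,1:],3),np.round(P[226,u,1:],3),end=';')
E
```

```text
[ 0.60692985 -0.06707457  0.16450695] [[0.246, 0.969, -0.001], [0.969, -0.246, 0.0], [-0.0, -0.001, -1.0]] [-0.54  0.6   0.84  1.73 -0.51  1.04  0.23]
3201 px [253 187  68  49] c [ 0.6073 -0.0811] [0.0444 0.0602] 75.5 z [0.0393 0.0406 0.0418]
322 px [483 195  32  37] c [ 0.79   -0.1256] [0.0343 0.0174] 51.5 z [0.0363 0.0406 0.0446]
140 [0.344 0.116] [0.343 0.113];142 [0.339 0.111] [0.338 0.111];144 [0.334 0.11 ] [0.334 0.103];146 [0.356 0.012] [0.339 0.065];148 [0.331 0.08 ] [0.328 0.084];150 [0.328 0.069] [0.325 0.074];152 [0.328 0.046] [0.326 0.047];154 [0.327 0.027] [0.318 0.054];156 [0.328 0.001] [0.311 0.059];158 [ 0.322 -0.004] [0.305 0.055];160 [ 0.315 -0.001] [0.3   0.051];162 [0.309 0.   ] [0.294 0.053];164 [ 0.303 -0.003] [0.288 0.05 ];166 [ 0.296 -0.002] [0.283 0.048];168 [ 0.291 -0.004] [0.276 0.052];170 [0.283 0.002] [0.267 0.062];172 [ 0.278 -0.005] [0.26  0.065];174 [0.27  0.001] [0.26 0.04];176 [0.264 0.002] [ 0.263 -0.   ];178 [0.258 0.001] [ 0.257 -0.004];180 [ 0.252 -0.002] [ 0.25  -0.001];182 [0.245 0.   ] [0.244 0.   ];184 [0.239 0.001] [ 0.238 -0.003];186 [ 0.233 -0.004] [ 0.231 -0.002];188 [ 0.226 -0.001] [0.224 0.001];190 [ 0.22  -0.001] [ 0.219 -0.004];192 [ 0.213 -0.001] [ 0.213 -0.003];194 [ 0.208 -0.003] [ 0.206 -0.005];196 [0.2   0.002] [ 0.2   -0.005];198 [ 0.194 -0.   ] [ 0.194 -0.004];
```

The drawer is home: the pull is 73 mm ahead of the face. Now the short carton.

Call:
apply_moves --increments '[{"delta_pos":[-0.17,0.048,0.4],"twist":[0,0,0],"fingers":1},{"delta_pos":[-0.17,0.048,0.9],"twist":[0,0,0],"fingers":1},{"delta_pos":[-0.17,0.048,1],"twist":[0,0,0],"fingers":1},{"delta_pos":[-0.17,0.048,1],"twist":[0,0,0],"fingers":1}]'

```text
time_s: 24.38
eef_pos: [0.606, -0.0802, 0.083]
tool_rot: [[0.245, 0.969, -0.004], [0.969, -0.245, 0.0], [-0.001, -0.004, -1.0]]
wrist_force: [0.2, -0.4, 0.5]
finger_gap: 0.085
finger_force: 0.0
```

Call:
apply_moves --grip_force 40 --increments '[{"delta_pos":[0,0,0.4],"twist":[0,0,0],"fingers":1},{"delta_pos":[0,0,0.75],"twist":[0,0,0],"fingers":1},{"delta_pos":[0,0,0.87],"twist":[0,0,0],"fingers":1},{"delta_pos":[0,0,0.87],"twist":[0,0,0],"fingers":1},{"delta_pos":[0,0,0.87],"twist":[0,0,0],"fingers":0.5},{"delta_pos":[0,0,0.87],"twist":[0,0,0],"fingers":0.5},{"delta_pos":[0,0,0.87],"twist":[0,0,0],"fingers":0.5},{"delta_pos":[0,0,0.87],"twist":[0,0,0],"fingers":0.5},{"delta_pos":[0,0,0.87],"twist":[0,0,0],"fingers":0.5}]'

```text
time_s: 25.13
eef_pos: [0.6085, -0.0816, 0.0176]
tool_rot: [[0.247, 0.969, 0.003], [0.969, -0.247, 0.0], [0.001, 0.003, -1.0]]
wrist_force: [-2.6, 1.3, 10.3]
finger_gap: 0.0592
finger_force: 41.6
```

Call:
apply_moves --increments '[{"delta_pos":[0,0,-0.1],"twist":[0,0,0],"fingers":0.5},{"delta_pos":[0,0,-0.4],"twist":[0,0,0],"fingers":0.5},{"delta_pos":[0,0,-0.9],"twist":[0,0,0],"fingers":0.5},{"delta_pos":[0,0,-1],"twist":[0,0,0],"fingers":0.5}]'

```text
time_s: 25.47
eef_pos: [0.6094, -0.0826, 0.1016]
tool_rot: [[0.248, 0.969, 0.006], [0.969, -0.248, -0.001], [0.001, 0.006, -1.0]]
wrist_force: [-0.0, -0.4, 0.7]
finger_gap: 0.0592
finger_force: 44.7
```

Call:
apply_moves --increments '[{"delta_pos":[0,0,-0.5],"twist":[0,0,0],"fingers":0.5},{"delta_pos":[0,0,-1],"twist":[0,0,0],"fingers":0.5},{"delta_pos":[0,0,-1],"twist":[0,0,0],"fingers":0.5}]'

```text
time_s: 25.72
eef_pos: [0.61, -0.083, 0.1837]
tool_rot: [[0.248, 0.969, 0.01], [0.969, -0.248, -0.0], [0.002, 0.009, -1.0]]
wrist_force: [1.1, -0.6, -0.1]
finger_gap: 0.0592
finger_force: 44.7
```

```bash
python3 - <<'E'
from look import *
s=bot.get_state();print(s['eef_pos'],np.round(s['tool_rot'],3).tolist(),np.round(s['joint_pos'],2),s['finger_gap'])
im,d,P=look('w14');Z=P[...,2];print('held top',np.median(Z[255:320,240:325]))
m=(Z>.194)&(Z<.21);m[:,:200]=0;m[:,360:]=0;
rects(P,d,m,300)
E
```

```text
[ 0.61001104 -0.08295552  0.18366815] [[0.248, 0.969, 0.01], [0.969, -0.248, -0.0], [0.002, 0.009, -1.0]] [-0.53  0.58  0.86  1.71 -0.5   1.07  0.24] 0.059221658996180246
held top 0.20670428697412643
14416 px [200 221 160 102] c [ 0.6094 -0.0827] [0.0451 0.0713] 75.9 z [0.2011 0.2065 0.2076]
```

Call:
apply_moves --increments '[{"delta_pos":[-0.4,-0.12,0],"twist":[0,0,0],"fingers":0.5},{"delta_pos":[-0.88,-0.27,0],"twist":[0,0,0],"fingers":0.5}]'

```text
time_s: 25.93
eef_pos: [0.5696, -0.1424, 0.1756]
tool_rot: [[0.242, 0.97, 0.001], [0.97, -0.242, 0.001], [0.001, 0.001, -1.0]]
wrist_force: [-0.1, -1.5, -2.0]
finger_gap: 0.059
finger_force: 44.6
```

Call:
apply_moves --increments '[{"delta_pos":[-0.4,-0.12,0],"twist":[0,0,0],"fingers":0.5},{"delta_pos":[-0.88,-0.27,0],"twist":[0,0,0],"fingers":0.5}]'

```text
time_s: 26.1
eef_pos: [0.5299, -0.2075, 0.1756]
tool_rot: [[0.246, 0.969, 0.0], [0.969, -0.246, 0.0], [0.0, 0.0, -1.0]]
wrist_force: [1.4, -1.2, -1.8]
finger_gap: 0.0587
finger_force: 44.6
```

Call:
apply_moves --increments '[{"delta_pos":[-0.4,-0.12,0],"twist":[0,0,0],"fingers":0.5},{"delta_pos":[-0.8,-0.27,0],"twist":[0,0,0],"fingers":0.5},{"delta_pos":[-0.88,-0.27,0],"twist":[0,0,0],"fingers":0.5},{"delta_pos":[-0.88,-0.27,0],"twist":[0,0,0],"fingers":0.5}]'

```text
time_s: 26.43
eef_pos: [0.4906, -0.2726, 0.176]
tool_rot: [[0.252, 0.968, 0.001], [0.968, -0.252, -0.0], [-0.0, 0.001, -1.0]]
wrist_force: [0.5, -0.1, -1.5]
finger_gap: 0.0593
finger_force: 44.6
```

```bash
python3 - <<'E'
from look import *
s=bot.get_state();print(s['eef_pos'],np.round(s['tool_rot'],3).tolist(),np.round(s['joint_pos'],2),s['finger_gap'])
im,d,P=look('w15');Z=P[...,2];print('held top',np.median(Z[255:320,240:325]))
for lo,hi in((.0585,.0655),(.1195,.130),(.003,.011)):
    print(lo);rects(P,d,cv2.morphologyEx(((Z>lo)&(Z<hi)).astype(np.uint8),cv2.MORPH_OPEN,np.ones((4,4)))>0,100)
E
```

```text
[ 0.49057183 -0.27258862  0.17599368] [[0.252, 0.968, 0.001], [0.968, -0.252, -0.0], [-0.0, 0.001, -1.0]] [-0.23  0.51  0.9   1.85 -0.46  1.01  0.61] 0.059309626574040646
held top 0.19905646559621892
0.0585
4050 px [248 108  76  58] c [ 0.5067 -0.2263] [0.0512 0.0703] 73.6 z [0.0602 0.0617 0.0628]
0.1195
792 px [251  80  78  14] c [ 0.5254 -0.1919] [0.0143 0.0638] 85.7 z [0.1193 0.1232 0.1252]
622 px [250 188  71  12] c [ 0.4957 -0.2695] [0.0362 0.0737] 73.0 z [0.0004 0.1233 0.125 ]
0.003
1502 px [235  79  27 105] c [ 0.4731 -0.2135] [0.1009 0.0282] 73.1 z [0.0055 0.0068 0.0147]
1412 px [309  83  32 104] c [ 0.5399 -0.2332] [0.1009 0.0341] 73.4 z [0.0008 0.0066 0.0095]
1000 px [283 317  75  29] c [ 0.5116 -0.3677] [0.2065 0.0844] 75.0 z [0.007  0.0084 0.2483]
```

View pics/w15.png

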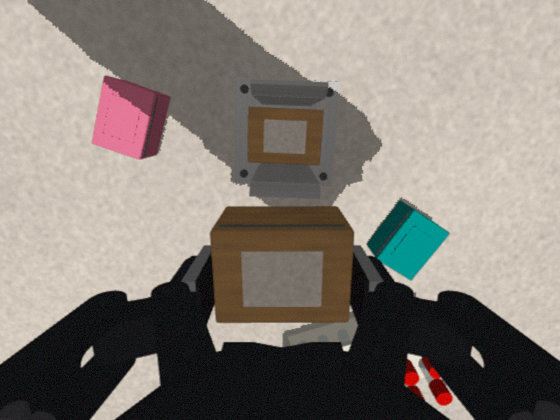

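The bottom carton is fully visible at (286,135), still inside the holder, and the held short carton is square at (282,275). I'll measure the bottom carton's top face without the wall pixels.

```bash
python3 - <<'E'
from look import *
z=np.load('pics/w15.npz');P=z['P'];Z=P[...,2];hsv=cv2.cvtColor(z['im'],cv2.COLOR_BGR2HSV)
m=(Z>.0585)&(Z<.065);b=m&(hsv[...,1]>70)
b=cv2.morphologyEx(b.astype(np.uint8),cv2.MORPH_CLOSE,np.ones((3,3)));b=cv2.morphologyEx(b,cv2.MORPH_OPEN,np.ones((3,3)))>0
rects(P,z['d'],b)
k=cv2.morphologyEx(m.astype(np.uint8),cv2.MORPH_OPEN,np.ones((13,13)))>0;rects(P,z['d'],k)
m=(Z>.196)&(Z<.2015);rects(P,z['d'],cv2.morphologyEx(m.astype(np.uint8),cv2.MORPH_OPEN,np.ones((13,13)))>0)
E
```

```text
2653 px [248 107  75  58] c [ 0.5061 -0.2217] [0.0439 0.0596] 73.2 z [0.0604 0.0616 0.0627]
3842 px [247 108  75  57] c [ 0.5057 -0.2218] [0.0438 0.0601] 73.4 z [0.0605 0.0617 0.0629]
12140 px [211 229 142  94] c [ 0.4904 -0.2724] [0.0447 0.0598] 75.3 z [0.1979 0.1989 0.1999]
```

Call:
apply_moves --increments '[{"delta_pos":[0.3,0.015,0],"twist":[0,0,0.006],"fingers":0.5},{"delta_pos":[0.6,0.03,0],"twist":[0,0,0.011],"fingers":0.5},{"delta_pos":[0.663,0.03,0],"twist":[0,0,0.011],"fingers":0.5},{"delta_pos":[0.663,0.03,0.1],"twist":[0,0,0.011],"fingers":0.5},{"delta_pos":[0.663,0.03,0.2],"twist":[0,0,0.011],"fingers":0.5},{"delta_pos":[0.663,0.03,0.2],"twist":[0,0,0.011],"fingers":0.5},{"delta_pos":[0.663,0.03,0.2],"twist":[0,0,0.011],"fingers":0.5}]'

```text
time_s: 27.07
eef_pos: [0.5071, -0.2199, 0.1588]
tool_rot: [[0.282, 0.96, -0.001], [0.96, -0.282, -0.0], [-0.001, -0.001, -1.0]]
wrist_force: [0.1, -0.5, -0.7]
finger_gap: 0.0592
finger_force: 44.6
```

```bash
python3 - <<'E'
from look import *
s=bot.get_state();print(s['eef_pos'],np.round(s['tool_rot'],3).tolist())
im,d,P=look('w16');Z=P[...,2];s=bot.get_state();print(s['eef_pos'],local([.506,-.2217,.078]))
m=(Z>.179)&(Z<.188);rects(P,d,cv2.morphologyEx(m.astype(np.uint8),cv2.MORPH_OPEN,np.ones((13,13)))>0)
E
```

```text
[ 0.50711201 -0.21987611  0.15875955] [[0.282, 0.96, -0.001], [0.96, -0.282, -0.0], [-0.001, -0.001, -1.0]]
[ 0.50727985 -0.22004178  0.15913527] [-0.023936   -0.00898142  1.01420664]
12713 px [209 229 147  94] c [ 0.5074 -0.2198] [0.0447 0.0621] 73.8 z [0.1807 0.1817 0.1828]
```

Call:
apply_moves --increments '[{"delta_pos":[-0.022,-0.01,0.1],"twist":[0,0,0],"fingers":0.5},{"delta_pos":[-0.022,-0.01,0.25],"twist":[0,0,0],"fingers":0.5},{"delta_pos":[-0.022,-0.01,0.4],"twist":[0,0,0],"fingers":0.5},{"delta_pos":[-0.022,-0.01,0.55],"twist":[0,0,0],"fingers":0.5},{"delta_pos":[-0.022,-0.01,0.7],"twist":[0,0,0],"fingers":0.5},{"delta_pos":[-0.022,-0.01,0.82],"twist":[0,0,0],"fingers":0.5},{"delta_pos":[-0.022,-0.01,0.9],"twist":[0,0,0],"fingers":0.5},{"delta_pos":[-0.022,-0.01,0.9],"twist":[0,0,0],"fingers":0.5},{"delta_pos":[-0.022,-0.01,0.9],"twist":[0,0,0],"fingers":0.5}]'

```text
time_s: 27.87
eef_pos: [0.5064, -0.221, 0.0872]
tool_rot: [[0.281, 0.96, -0.0], [0.96, -0.281, -0.0], [-0.0, -0.0, -1.0]]
wrist_force: [-0.0, 1.0, -0.9]
finger_gap: 0.0592
finger_force: 44.6
```

```bash
python3 - <<'E'
from look import *
im,d,P=look('w17');Z=P[...,2];s=bot.get_state();print(s['eef_pos'],s['wrist_force'],local([.506,-.2217,.078]))
m=(Z>.104)&(Z<.118);rects(P,d,cv2.morphologyEx(m.astype(np.uint8),cv2.MORPH_OPEN,np.ones((15,15)))>0)
E
```

```text
[ 0.50658309 -0.22105358  0.08759866] [ 0.31637262 -0.04263103 -1.07785049] [-0.00977473 -0.00476798  0.11998384]
11831 px [208 224 149  99] c [ 0.507  -0.2188] [0.0492 0.0637] 74.2 z [0.1089 0.1101 0.1112]
408 px [331 281  24  17] c [ 0.5297 -0.2317] [0.0117 0.0086] 74.7 z [0.109  0.1101 0.1152]
487 px [269 328  28  18] c [ 0.4988 -0.2481] [0.0026 0.0125] 72.4 z [0.1054 0.111  0.1154]
```

Call:
apply_moves --increments '[{"delta_pos":[-0.008,-0.004,0.05],"twist":[0,0,0],"fingers":0.5},{"delta_pos":[-0.008,-0.004,0.08],"twist":[0,0,0],"fingers":0.5},{"delta_pos":[-0.008,-0.004,0.1],"twist":[0,0,0],"fingers":0.5},{"delta_pos":[-0.008,-0.004,0.1],"twist":[0,0,0],"fingers":0.5},{"delta_pos":[-0.008,-0.004,0.1],"twist":[0,0,0],"fingers":0.5}]'

```text
time_s: 28.33
eef_pos: [0.5059, -0.2213, 0.0793]
tool_rot: [[0.281, 0.96, -0.0], [0.96, -0.281, -0.0], [-0.0, -0.0, -1.0]]
wrist_force: [0.3, -0.3, -0.6]
finger_gap: 0.0591
finger_force: 44.6
```

Call:
apply_moves --increments '[{"delta_pos":[0,0,0.012],"twist":[0,0,0],"fingers":0.5},{"delta_pos":[0,0,0.012],"twist":[0,0,0],"fingers":0.5},{"delta_pos":[0,0,0.012],"twist":[0,0,0],"fingers":0.5}]'

```text
time_s: 28.58
eef_pos: [0.5062, -0.2215, 0.0787]
tool_rot: [[0.281, 0.96, 0.001], [0.96, -0.281, -0.0], [0.0, 0.001, -1.0]]
wrist_force: [-1.5, 0.7, 4.7]
finger_gap: 0.0588
finger_force: 45.4
```

Call:
apply_moves --increments '[{"delta_pos":[0,0,0],"twist":[0,0,0],"fingers":0.8},{"delta_pos":[0,0,0],"twist":[0,0,0],"fingers":1},{"delta_pos":[0,0,0],"twist":[0,0,0],"fingers":1},{"delta_pos":[0,0,-0.2],"twist":[0,0,0],"fingers":1},{"delta_pos":[0,0,-0.5],"twist":[0,0,0],"fingers":1},{"delta_pos":[0,0,-1],"twist":[0,0,0],"fingers":1}]'

```text
time_s: 29.08
eef_pos: [0.5045, -0.2207, 0.157]
tool_rot: [[0.281, 0.96, -0.005], [0.96, -0.281, 0.001], [-0.001, -0.005, -1.0]]
wrist_force: [0.8, 0.7, -0.2]
finger_gap: 0.0855
finger_force: 0.0
```

Call:
apply_moves --increments '[{"delta_pos":[0,0,-0.5],"twist":[0,0,0],"fingers":1},{"delta_pos":[0,0,-1],"twist":[0,0,0],"fingers":1},{"delta_pos":[0,0,-1],"twist":[0,0,0],"fingers":1},{"delta_pos":[0,0,-1],"twist":[0,0,0],"fingers":1},{"delta_pos":[0,0,-1],"twist":[0,0,0],"fingers":1}]'

```text
time_s: 29.5
eef_pos: [0.5058, -0.2209, 0.2379]
tool_rot: [[0.281, 0.96, -0.0], [0.96, -0.281, 0.0], [0.0, -0.0, -1.0]]
wrist_force: [-0.3, 0.9, -0.5]
finger_gap: 0.0855
finger_force: 0.0
```

```bash
python3 - <<'E'
from look import *
s=bot.get_state();print(s['eef_pos'],s['wrist_force'],s['finger_gap'])
im,d,P=look('w18');Z=P[...,2]
m=(Z>.0975)&(Z<.106);rects(P,d,cv2.morphologyEx(m.astype(np.uint8),cv2.MORPH_OPEN,np.ones((11,11)))>0)
im,d,ci=grab('top');P=cloud(d,ci);Z=P[...,2]
for u in (146,148,150,170,171,172,173): print(u,np.round(P[212,u,1:],3),np.round(P[226,u,1:],3),end=';')
E
```

```text
[ 0.50582097 -0.22093933  0.23794105] [-0.27811475  0.92489605 -0.52035955] 0.08550462840818976
2909 px [250 171  65  47] c [ 0.5056 -0.2211] [0.0439 0.0596] 73.9 z [0.1003 0.1016 0.1028]
146 [0.355 0.017] [0.339 0.064];148 [0.33  0.082] [0.329 0.081];150 [0.327 0.07 ] [0.325 0.074];170 [ 0.284 -0.003] [0.267 0.064];171 [ 0.281 -0.004] [0.263 0.068];172 [0.277 0.   ] [0.262 0.06 ];173 [ 0.274 -0.002] [0.261 0.049];
```

```bash
python3 -c "
from rig import bot
print(bot.sign_off())"
```

```text
the job is handed in; nothing more can be done
None
```

The job is handed in at about 30 s: the middle carton stands in the tray with the drawer fully home, and the short carton is back, flat and square within about 1° and 1 mm of the bottom carton.

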